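Open the key cabinet by its paddle latch

ROBOT

A 6-joint arm with a two-finger parallel gripper is mounted at the origin on the work surface. World frame = base frame: x ahead of the robot, y to its left, z up, the work surface at z = 0. Lengths are in m, angles in rad, forces in N, time in s.
With the tool pointing down it reaches from about 0.375 to 0.9 m from the base axis. Payload 3.1 kg.
Tool frame: the origin (TCP) lies midway between the tips of the shut fingers; the grasp point (between the pads) lies 19 mm behind it (pinch_z is the distance from the TCP to the grasp point, in m); y points along the fingers, z is the direction in which the jaws open and shut, and the axes are right-handed (so a half turn about y gives the same grasp; the last joint's range is limited). The gripper opens to 87 mm and grips with 3 to 60 N. Pads are 19 mm wide; open, the fingers measure 117 mm over their backs; the gripper's body (75 mm by 190 mm) begins 51 mm behind the grasp point.
Start: joints at [-1.401, 0.527, 1.433, -0, 1.181, -0.178], TCP at [0.213, -0.588, 0.223] pointing down, gripper open.
Joint ranges: [-3.08, 3.08], [-0.75, 2.2], [0.22, 2.44], [-1.43, 4.57], [0, 2.65], [-2.85, 2.85]. Speed limits (rad/s): [2.79, 2.79, 3.14, 3.14, 3.14, 3.14].

INTERFACE

Orientations are given as a unit quaternion [x, y, z, w].
In Python, from rig import * gives the robot as it stands.
- The arm moves only by the tool drive_tool, never from a script. Its argument "plan" is a list of rows, each a list of 7 numbers: the shift along the tool's x, y, z in mm, then the turn, a rotation vector about the tool's x, y, z in degrees, then the finger opening in mm, from 0 to 87. A call has 1 to 10 rows; each row is the pose to reach, as a shift and turn from the pose commanded when the call began, along the tool's axes at that moment; what a row does not reach only later rows make up. A row lasts 1/10 s, in which the tool goes at most 50 mm and 8.59 degrees, less where a joint would pass 70% of its speed; a pose out of reach is approached as far as the arm can. A call with a gripper value outside its range is refused whole. The fingers move at their own pace and stop on an object; "newtons" is the grip in N (left out, the last holds). Time passes only in rows, so rows that repeat a pose let the fingers close. It gives the time, the measured TCP pose, the force and the opening at its end, in the units of the state.
- get_obs(): the state, without advancing time (a new reading comes with each control period).
- camera(name): name is "scene" or "side" or "wrist"; returns the picture (384x512x3 uint8, blue, green, red); there is no depth.
- get_calibration(name): a dict with "fx", "fy", "cx", "cy" (pixels), "origin" and "rotation" of the camera in the world; the wrist camera has in their place "tool_from_camera" (4x4, takes a point from camera to tool coordinates, whose origin is the TCP and whose axes are the tool frame's). Camera axes: x right, y down, z forward; pixel columns grow to the right and rows downward; lengths in m; the calibration is good to about 2 mm. A picture is of the moment at which its call begins: read the wrist's pose just before it. get_calibration takes no time and is no camera call.
- hand_in(): hands the job in, once; it reports no verdict.
Trained networks look in the newest picture that a camera, given by its name, has taken for a name from the list of things; names that differ only in an ending like _2 or _b are one class to them, and where a whole thing is asked for, a point or a joint stands for the part that bears it (a point fixed in the world has none). Each returns a list of dicts, best first, with "conf" (0 to 1); they miss things now and then, are a little off and sometimes report something else, mostly with a low value. They report only what shows in the picture. A call takes as long as a camera call. They do not tell look-alikes from the thing itself.
- spot_in(camera, target): "location" ([column, row] in pixels, amid what is visible of it).
- mark_of(camera, target): "location" ([column, row] in pixels: a listed point, or the origin of a listed thing).
The state is a dict: "time": time; "q": joint angles; "joint_velocities": joint speeds; "joint_torque": joint torques, N m; "position": TCP position; "tool_rot": TCP orientation; "ft_force": force on the tool from outside, world axes, zero at the start; "moment": the same for the moment, N m; "grip_width": finger opening in m.
Only numpy, scipy, OpenCV 4.12 (cv2) and the standard library are available. Lean on these libraries where they do the work, as an engineer would, in place of code of your own. Each camera call takes 0.05 s, during which the arm holds its last target. There are 200 camera calls.

TASK

Open the small steel key cabinet on the desk: lift its paddle handle until you feel the hidden pawl is fully drawn back, without straining the paddle against its stop, keep it lifted while you ease the door off its frame without forcing it, then swing the door gently wide open, about square to the cabinet, and let go. Leave the basket, the pen mug and the stamp where they stand.

Things in the scene. Friction and masses are not known exactly. Their poses are not given: they have to be found in the camera images.
- cabinet: Slate-blue sheet-steel key cabinet, 160 deep (x) x 220 wide (y) x 260 mm high, screwed to the desk. Origin: centre of its underside; its front faces its own -x, z up.
- door: Door panel, lighter slate blue, 15 thick, 218 wide, 252 mm high, covering the cabinet's front; carries the paddle. Origin: on its vertical hinge axis, at the lower left corner of its outer face, cabinet (-96, 110, 4) mm; axes as the cabinet's when shut, -x out of the face. Opening turns it clockwise from above, to a stop at 1.75 rad. It stays where left. Latched, 25 N strains it.
- paddle_pivot (a point): On the paddle's level pivot axis (along the door's y), at door (-4, -170, 207) mm, moving with the door, axes as the door's. The paddle: aluminium blade 36 wide (y), 6 mm thick, ending in a black rubber-sleeved bar 42 wide, 9 mm square, centred 54 mm from this pivot. At rest it points out of the door, drooping 0.45 rad below level. Ears at its root: 14 mm out, 52 mm over both.
- keeper (a point): Lower edge of the cabinet's top front flange; the hidden pawl sits behind it. Lifting the paddle takes up lost motion, 0.03 to 0.58 rad, new each time (1 to 2 N at the bar), then draws the sprung pawl (4 to 7 N, plus friction in the grasp): clear after 0.15 rad more, hard stop after another 0.07; over 17 N at the bar strains it. Hold it up until the door is 0.05 rad open; let go, it springs down.
- basket: Red plastic desk basket with two small cartons standing in it, 100 x 130 mm, 105 mm high, loose, to the right of the cabinet. Origin: centre of its underside.
- pen_mug: Blue mug with pens, 68 mm across, 135 mm high with the pens, loose, to the left of the cabinet. Origin: centre of its underside.
- stamp: Rubber stamp standing on its block, 45 x 55 mm, 71 mm high with a dark wooden knob, loose, in front and to the right of the cabinet. Origin: centre of its underside.
Not all that is in view belongs to the job. There is more than one size of the basket; the one meant has the size given above. There is more than one size of the pen_mug; the job needs the smaller.

How it is judged:
On the way:
1. the pawl has been drawn back and the door eased off its frame, the paddle still in the fingers (angle between the x axis of door and the x axis of cabinet, either way round between 0.05 and 0.6 rad and contact force between the fingers and door above 0.5 N), for 0.1 s.
At the end, for the whole second after the job is handed in: the door stands open by 75 degrees or more (over 1.3 rad), still and released; basket, mug and stamp within 20 mm of where they stood and upright (angle between the x axis of door and the x axis of cabinet, either way round above 1.3 rad and angular speed of door below 0.05 rad/s and distance of each of basket, pen_mug, stamp from where it was at the start of the episode below 0.02 m and angle between each of basket, pen_mug, stamp's own z axis and vertical below 0.3 rad); the robot touches nothing.
It fails at once if the paddle is strained against its stop: the latch rod inside takes more than 30 N (about 17 N at the paddle's bar) (contact force between paddle_crank and latch_rod above 30 N).
It fails at once if the door is pulled with more than 25 N against the pawl still behind its flange (contact force between pawl_nose and top_flange above 25 N).
It fails at once if the door is flung (over 2 rad/s) (angular speed of door above 2 rad/s).
It fails at once if a bystander is moved by more than 20 mm or tipped (distance of any of basket, pen_mug, stamp from where it was at the start of the episode above 0.02 m or angle between any of basket, pen_mug, stamp's own z axis and vertical above 0.3 rad).
It also fails if it takes over 72 s, if anything falls off the work surface, if the arm or the gripper's body presses on something with over 40 N, if the wrist force passes 120 N, or if a joint passes its speed limit or range.

## Working session

There is one attempt and no reset: what is moved stays moved. The work goes in short steps, Python scripts to look and compute and a tool call to move; the robot and the scene stay as the last step left them, time stands still between calls to the robot, and variables do not carry over. Pictures are saved under pics/ and viewed, about 8 in all and at most 12, crops included, and the job is handed in when it is done.

Besides the shell and the picture viewer there is one more tool, called after ">>>" by a JSON object that holds its "method" and its "body". drive_tool: Moves the arm, as the interface text tells. Its arguments: {"type":"object","properties":{"plan":{"type":"array","items":{"type":"array","items":{"type":"number"}}},"newtons":{"type":"number"}},"required":["plan"]}

```bash
ls; mkdir -p pics; python3 - <<'E'
from rig import *
import cv2,numpy as np
o=get_obs();print(o)
for c in("scene","side"):
    im=camera(c);cv2.imwrite(f"pics/{c}0.png",im);print(c,get_calibration(c))
    for t in("cabinet","door","paddle_pivot","keeper","basket","pen_mug","stamp"):
        print(t,[(np.round(d["location"]).tolist(),round(d["conf"],2)) for d in mark_of(c,t)][:4])
a=[cv2.imread(f"pics/{c}0.png") for c in("scene","side")]
cv2.imwrite("pics/both.png",cv2.resize(np.vstack(a),None,fx=1,fy=1)[:, :])
print(get_calibration("wrist"))
E
```

```text
pics
{'time': 0.0, 'q': array([-1.40145490e+00,  5.28485581e-01,  1.43392687e+00,  5.68768639e-06,
        1.18140812e+00, -1.78453843e-01]), 'joint_velocities': array([ 0.0004971 ,  0.00136573, -0.00078462,  0.00083513,  0.00196487,
        0.00049544]), 'joint_torque': array([ 5.14502881e-04, -4.40036595e+01, -1.76591635e+01,  6.33126847e-02,
        5.82389056e-02, -1.59529527e-04]), 'position': array([ 0.21294382, -0.58680572,  0.22155191]), 'tool_rot': array([-0.12233911,  0.69722948, -0.69565413,  0.12235   ]), 'ft_force': array([0.68718558, 0.06074822, 0.79005018]), 'moment': array([-0.00195317,  0.00225253,  0.04604317]), 'grip_width': 0.08681537013244793}
scene {'fx': 473.6729899447002, 'fy': 473.6729899447002, 'cx': 255.98119623030718, 'cy': 189.96631116283564, 'origin': array([1.40340234, 0.22929357, 1.16010866]), 'rotation': array([ 0.5432772 ,  0.75767927, -0.29213936, -0.21313518])}
cabinet [([267.0, 292.0], 0.56)]
door [([265.0, 294.0], 0.55)]
paddle_pivot [([254.0, 213.0], 0.89)]
keeper [([252.0, 211.0], 0.87)]
basket [([204.0, 162.0], 0.82), ([195.0, 245.0], 0.58)]
p
[... 340 characters left out ...]
9.0, 224.0], 0.6)]
door [([187.0, 257.0], 0.79)]
paddle_pivot [([225.0, 164.0], 0.95)]
keeper [([221.0, 149.0], 0.73)]
basket [([264.0, 202.0], 0.6)]
pen_mug [([127.0, 259.0], 0.8), ([136.0, 292.0], 0.65)]
stamp [([312.0, 223.0], 0.71)]
{'fx': 311.2087742480076, 'fy': 311.2087742480076, 'cx': 256.3140735340979, 'cy': 185.70474211095845, 'tool_from_camera': array([[ 5.21539334e-04,  9.67217202e-01,  2.53950020e-01,
        -6.81864538e-02],
       [ 1.04423688e-03, -2.53950443e-01,  9.67216668e-01,
        -1.61958260e-01],
       [ 9.99999319e-01, -2.39257561e-04, -1.14244902e-03,
         1.83584666e-04],
       [ 0.00000000e+00,  0.00000000e+00,  0.00000000e+00,
         1.00000000e+00]])}
```

View pics/scene0.png

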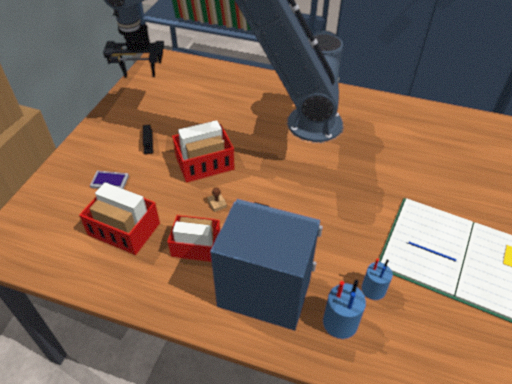

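View pics/side0.png

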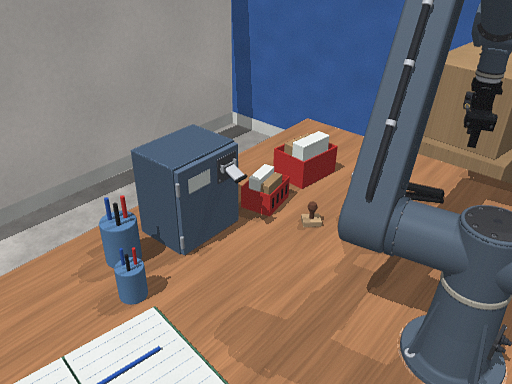

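```bash
cat > h.py <<'E'
from rig import *
import cv2,numpy as np
from scipy.spatial.transform import Rotation as R
def ray(c,p):
    k=get_calibration(c)
    d=R.from_quat(k["rotation"]).apply([(p[0]-k["cx"])/k["fx"],(p[1]-k["cy"])/k["fy"],1])
    return np.array(k["origin"]),d/np.linalg.norm(d)
def tri(rays):
    A=[np.eye(3)-np.outer(d,d) for o,d in rays]
    X=np.linalg.solve(sum(A),sum(a@o for a,(o,d) in zip(A,rays)))
    return X,[np.linalg.norm(a@(X-o)) for a,(o,d) in zip(A,rays)]
def two(p,q): return tri([ray("scene",p),ray("side",q)])
def proj(c,X):
    k=get_calibration(c);v=R.from_quat(k["rotation"]).inv().apply(np.array(X)-k["origin"])
    return np.array([k["fx"]*v[0]/v[2]+k["cx"],k["fy"]*v[1]/v[2]+k["cy"]])
E
python3 - <<'E'
from h import *
np.set_printoptions(precision=4,suppress=True)
for n,p,q in(("cab",(267,292),(189,224)),("door",(265,294),(187,257)),("pivot",(254,213),(225,164)),("keeper",(252,211),(221,149)),("basketA",(204,162),(264,202)),("basketB",(195,245),(264,202)),("mugA",(375,289),(127,259)),("mugB",(341,322),(136,292)),("mugAB",(375,289),(136,292)),("mugBA",(341,322),(127,259)),("stamp",(212,206),(312,223))):print(n,*two(p,q))
E
```

```text
cab [0.7527 0.0485 0.0051] [np.float64(0.0010427802121213837), np.float64(0.001042780212121537)]
door [ 0.727   0.0561 -0.0816] [np.float64(0.025746975000848618), np.float64(0.025746975000848715)]
pivot [ 0.6618 -0.0182  0.2118] [np.float64(0.0030180649115495537), np.float64(0.003018064911549482)]
keeper [ 0.6812 -0.0196  0.2465] [np.float64(0.0011235210712325677), np.float64(0.0011235210712326267)]
basketA [ 0.551  -0.1494  0.1517] [np.float64(0.09375116098884917), np.float64(0.09375116098884928)]
basketB [ 0.6695 -0.2013 -0.002 ] [np.float64(0.003668285001201477), np.float64(0.0036682850012015587)]
mugA [0.6882 0.3157 0.0743] [np.float64(0.009850375915620943), np.float64(0.009850375915620917)]
mugB [ 0.7278  0.2668 -0.086 ] [np.float64(0.0033004228291762423), np.float64(0.00330042282917624)]
mugAB [0.6455 0.3265 0.005 ] [np.float64(0.004611639398343545), np.float64(0.004611639398343557)]
mugBA [ 0.7697  0.2588 -0.0034] [np.float64(0.003019996359310949), np.float64(0.0030199963593109057)]
stamp [ 0.4992 -0.2183 -0.0142] [np.float64(0.0010883687457095654), np.float64(0.0010883687457095312)]
```

Scene: the cabinet is at scene (267,260) and side (190,190), with the paddle at side (235,172). There are three baskets, at scene (204,150), (120,217) and (194,238). The one beside the cabinet on its right, (194,238), is the smallest. There are two mugs, at scene (343,310) and (377,281); the smaller is (377,281). The stamp is at scene (217,200). I'll enlarge to confirm this and to get corners for the cabinet pose.

```bash
python3 - <<'E'
from h import *
a=cv2.imread("pics/scene0.png")[130:345,80:400]; b=cv2.imread("pics/side0.png")[110:310,90:350]
a=cv2.resize(a[60:200,70:320],(0,0),fx=2.14,fy=2.14,interpolation=cv2.INTER_CUBIC)
b=cv2.resize(b[0:145,0:260],(0,0),fx=2.06,fy=2.06,interpolation=cv2.INTER_CUBIC)
w=max(a.shape[1],b.shape[1]);P=lambda i:cv2.copyMakeBorder(i,0,0,0,w-i.shape[1],cv2.BORDER_CONSTANT)
v=np.vstack([P(a),P(b)]);print(a.shape,v.shape);cv2.imwrite("pics/crop.png",v)
E
```

```text
(300, 535, 3) (599, 536, 3)
```

View pics/crop.png

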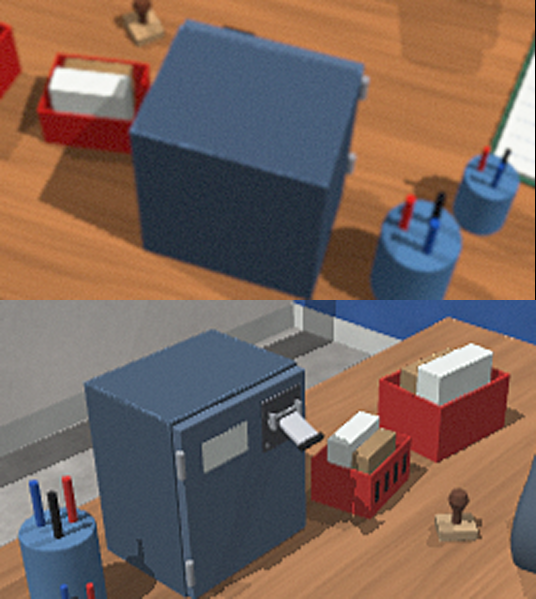

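```bash
cat > fit.py <<'E'
from h import *
from scipy.optimize import least_squares
D=lambda x,y,z:(x-.096,y+.11,z+.004)
P=[("scene",(302.8,277.4),(.08,.11,.26)),("scene",(213,252),(.08,-.11,.26)),("scene",(216.8,306.8),(.08,-.11,0)),("scene",(295.8,328.3),(.08,.11,0)),
("side",(132.2,150.3),(.08,.11,.26)),("side",(192.9,124.6),(.08,-.11,.26)),("side",(173.5,170.7),(-.08,.11,.26)),("side",(143.4,232.3),(.08,.11,0)),
("side",(237,218.3),D(0,-.218,0)),("side",(179.8,174),D(0,0,.252)),("scene",(254,213),D(-.004,-.17,.207)),("side",(225,164),D(-.004,-.17,.207)),("scene",(267,292),(0,0,0)),("side",(189,224),(0,0,0))]
def pt(v,l): return np.array([v[0],v[1],v[3]])+R.from_euler("z",v[2]).apply(l)
f=lambda v:np.concatenate([proj(c,pt(v,l))-u for c,u,l in P])
if __name__=="__main__":
    np.set_printoptions(precision=4,suppress=True)
    r=least_squares(f,[.75,.05,0,0],loss="soft_l1");v=r.x;print(v);print(f(v).reshape(-1,2).round(1))
    for n,l in(("pivot",D(-.004,-.17,.207)),("hinge",D(0,0,0)),("edge",D(0,-.218,0)),("bar",D(-.004-.054*np.cos(.45),-.17,.207-.054*np.sin(.45)))):print(n,pt(v,l))
E
python3 fit.py
```

```text
[ 0.7546  0.0422  0.0265 -0.0019]
[[ 1.2 -1.2]
 [-2.2 -0.2]
 [ 0.2  0.4]
 [ 0.2  1.5]
 [-1.1  0.2]
 [-0.7 -0.7]
 [ 0.8 -0.6]
 [-0.8 -0.4]
 [ 1.9  1.2]
 [-0.7 -0.3]
 [ 0.5 -0.2]
 [ 3.1  0.6]
 [-2.7  0.9]
 [ 1.   0.9]]
pivot [ 0.6562 -0.0204  0.2091]
hinge [0.6557 0.1496 0.0021]
edge [ 0.6615 -0.0683  0.0021]
bar [ 0.6076 -0.0217  0.1856]
```

>>> {"method": "drive_tool", "body": {"plan": [[0,0,0,8,0,0,87],[0,0,0,16,0,0,87]]}}

```text
time: 1.0
position: [0.2133, -0.5892, 0.2233]
tool_rot: [0.104, -0.59, 0.789, -0.138]
ft_force: [-0.1, -0.1, -1.3]
grip_width: 0.087
```

```bash
python3 - <<'E'
from h import *
np.set_printoptions(precision=4,suppress=True)
print(R.from_quat([-0.12233911,0.69722948,-0.69565413,0.12235]).as_matrix())
o=get_obs();print(o["q"],o["position"]);print(R.from_quat(o["tool_rot"]).as_matrix())
np.save("d1.npy",np.r_[o["q"],o["position"],o["tool_rot"]])
E
```

```text
[[-0.9401 -0.0004  0.3408]
 [-0.3408  0.0022 -0.9401]
 [-0.0004 -1.     -0.0022]]
[-1.4299  0.4288  1.6586  0.0819  0.7748 -0.2575] [ 0.2133 -0.5892  0.2233]
[[-0.9401  0.0956  0.3271]
 [-0.3408 -0.2661 -0.9017]
 [ 0.0009 -0.9592  0.2828]]
```

```bash
cat > kin.py <<'E'
from h import *
from scipy.optimize import least_squares
RR=lambda ax,a:R.from_euler(ax,a)
def fl(q,sg=(1,1)): return RR("z",q[0])*RR("y",q[1]+q[2])*RR("z",sg[0]*q[3])*RR("y",q[4])*RR("z",sg[1]*q[5])
def fpos(q,p,sg=(1,1)):
    h,L2,L3,a3,d=p[:5]
    v=np.array([0,0,h])+RR("y",q[1]).apply([0,0,L2])+RR("y",q[1]+q[2]).apply([a3,0,L3])
    return RR("z",q[0]).apply(v)+fl(q,sg).apply([0,0,d])
E
python3 - <<'E'
from kin import *
np.set_printoptions(precision=4,suppress=True)
q0=[-1.40145490e+00,5.28485581e-01,1.43392687e+00,0,1.18140812e+00,-1.78453843e-01];R0=R.from_quat([-0.12233911,0.69722948,-0.69565413,0.12235]);p0=[0.21294382,-0.58680572,0.22155191]
d=np.load("d1.npy");q1=d[:6];R1=R.from_quat(d[9:])
for sg in((1,1),(1,-1),(-1,1),(-1,-1)):
    C=fl(q0,sg).inv()*R0;print(sg,(fl(q1,sg)*C*R1.inv()).magnitude());
    print(C.as_matrix().round(3).tolist())
pr=np.array([.4,.4,.4,0,.25])
r=least_squares(lambda p:np.r_[(fpos(q0,p)-p0),(fpos(q1,p)-d[6:9]),.01*(p-pr)],pr);print(r.x,r.fun[:6])
E
```

```text
(1, 1) 5.679701432656344e-06
[[0.0, -0.0, -1.0], [-1.0, 0.0, -0.0], [0.0, 1.0, -0.0]]
(1, -1) 0.15814239141852346
[[-0.349, 0.0, -0.937], [-0.937, 0.0, 0.349], [0.0, 1.0, -0.0]]
(-1, 1) 0.16386531218849235
[[0.0, -0.0, -1.0], [-1.0, 0.0, -0.0], [0.0, 1.0, -0.0]]
(-1, -1) 0.12165504912980712
[[-0.349, 0.0, -0.937], [-0.937, 0.0, 0.349], [0.0, 1.0, -0.0]]
[4.5936 0.1178 1.6702 2.5958 1.4459] [-0.1103 -0.0137 -0.0089 -0.0444 -0.0126  0.0085]
```

>>> {"method": "drive_tool", "body": {"plan": [[0,-30,-20,0,0,0,87],[0,-60,-50,0,0,0,87],[0,-90,-90,0,0,0,87],[0,-90,-90,0,0,0,87]]}}

```text
time: 1.4
position: [0.1744, -0.4777, 0.2856]
tool_rot: [0.104, -0.593, 0.786, -0.138]
ft_force: [0.4, -1.0, -0.3]
grip_width: 0.0872
```

```bash
python3 - <<'E'
from h import *
o=get_obs();print(o["q"],o["position"])
np.save("d2.npy",np.r_[o["q"],o["position"],o["tool_rot"]])
E
```

```text
[-1.4849037   0.18285351  1.83767481  0.09456014  0.85488428 -0.31461589] [ 0.1743814  -0.47766848  0.28558434]
```

```bash
python3 - <<'E'
s=open('kin.py').read().replace('h,L2,L3,a3,d=p[:5]','h,L2,L3,a3,d,b,a1=p').replace('v=np.array([0,0,h])','v=np.array([a1,b,h])')
open('kin.py','w').write(s+'''
C=R.from_matrix([[0,0,-1],[-1,0,0],[0,1,0]])
''')
from kin import *
np.set_printoptions(precision=4,suppress=True)
q0=[-1.40145490e+00,5.28485581e-01,1.43392687e+00,0,1.18140812e+00,-1.78453843e-01];p0=[0.21294382,-0.58680572,0.22155191]
D=[(q0,p0)]+[(d[:6],d[6:9]) for d in(np.load("d1.npy"),np.load("d2.npy"))]
pr=np.array([.35,.4,.4,0,.25,.1,0])
for fixa in(0,1):
  r=least_squares(lambda p:np.r_[np.ravel([fpos(q,p)-x for q,x in D]),1e-4*(p-pr)*np.r_[1,1,1,1,1,1,1e4 if fixa else 1]],pr);print(r.x,abs(r.fun[:9]).max())
  np.save("p.npy",r.x)
E
```

```text
[0.2742 0.588  0.3917 0.1141 0.3054 0.111  0.    ] 5.022874326465754e-07
[0.2742 0.588  0.3917 0.1141 0.3055 0.111  0.    ] 7.388029170662946e-07
```

```bash
cat > ik.py <<'E'
from kin import *
p=np.load("p.npy")
LO=np.array([-3.08,-.75,.22,-1.43,0,-2.85])+.03;HI=np.array([3.08,2.2,2.44,4.57,2.65,2.85])-.03
CAB=(.7546,.0422,.0265)
Z=RR("z",CAB[2]);c0=np.array([CAB[0],CAB[1],0])
hinge=c0+Z.apply([-.096,.11,.004])
def pose(phi,th,psi,flip=1,s=.054,tcp=.019,lat=0):
    """phi blade angle above level, th door open, psi: tool yaw in the blade plane (+: pointing to door's +y)"""
    Dr=Z*RR("z",-th); A=Dr*RR("y",phi)   # blade frame: -x outward raised by phi
    bar=hinge+Dr.apply([-.004,-.17,.207])+A.apply([-s,lat,0])
    y=A.apply([np.cos(psi),np.sin(psi),0]);z=flip*A.apply([0,0,1]);x=np.cross(y,z)
    return bar+tcp*y, R.from_matrix(np.c_[x,y,z])
def fk(q): return fpos(q,p),fl(q)*C
def ik(X,Rt,q0):
    f=lambda q:np.r_[(fpos(q,p)-X)*5,(fl(q)*C*Rt.inv()).as_rotvec()]
    r=least_squares(f,np.clip(q0,LO+1e-3,HI-1e-3),bounds=(LO,HI));return r.x,np.abs(r.fun).max()
E
python3 - <<'E'
from ik import *
np.set_printoptions(precision=2,suppress=True)
rng=np.random.default_rng(0)
for flip in(1,-1):
  for psi in np.radians([-75,-60,-45,-30,-15,0,15,30,45,60,75]):
    sols=[]
    for k in range(14):
        q,e=ik(*pose(-.45,0,psi,flip),rng.uniform(LO,HI))
        if e<1e-4 and all(np.abs(q-s).max()>.05 for s in sols): sols.append(q)
    for q in sols:
        qs=[q];bad=0
        for phi,th in((-.2,0),(.1,0),(.35,0),(.35,.2),(.35,.4)):
            n,e=ik(*pose(phi,th,psi,flip),qs[-1]);bad=max(bad,e);qs.append(n)
        wc=fk(q)[0]-.3055*fk(q)[1].apply([0,1,0])
        print(flip,round(np.degrees(psi)),q,"err",round(bad,3),"q5min",round(min(a[4] for a in qs),2),"wc",wc,"maxstep",round(max(np.abs(np.diff(qs,axis=0)).ravel()),2))
E
```

```text
1 -30 [ 0.01  1.28  2.04  3.74  2.1  -2.8 ] err 0.411 q5min 1.34 wc [0.38 0.12 0.08] maxstep 0.4
1 15 [-0.58  1.33  2.08  2.13  2.16  2.77] err 0.23 q5min 0.74 wc [ 0.36 -0.1   0.07] maxstep 1.18
1 30 [-0.68  1.25  1.98  1.83  1.98  2.81] err 0.295 q5min 1.57 wc [ 0.39 -0.17  0.08] maxstep 0.16
-1 -60 [0.23 1.12 1.79 4.39 1.72 0.16] err 0.361 q5min 1.28 wc [0.47 0.22 0.13] maxstep 0.35
-1 -45 [0.15 1.19 1.93 4.1  1.87 0.31] err 0.164 q5min 1.13 wc [0.42 0.18 0.1 ] maxstep 0.36
-1 -30 [0.01 1.28 2.04 3.74 2.1  0.34] err 0.0 q5min 1.05 wc [0.38 0.12 0.08] maxstep 0.43
-1 -15 [-0.19  1.35  2.11  3.24  2.32  0.16] err 0.0 q5min 1.06 wc [0.36 0.05 0.07] maxstep 0.57
-1 0 [-0.4   1.37  2.13  2.59  2.34 -0.2 ] err 0.0 q5min 1.07 wc [ 0.35 -0.03  0.06] maxstep 0.56
-1 15 [-0.58  1.33  2.08  2.13  2.16 -0.37] err 0.059 q5min 1.1 wc [ 0.36 -0.1   0.07] maxstep 0.49
-1 30 [-0.68  1.25  1.98  1.83  1.98 -0.33] err 0.066 q5min 1.19 wc [ 0.39 -0.17  0.08] maxstep 0.37
-1 45 [-0.72  1.17  1.85  1.6   1.88 -0.21] err 0.0 q5min 1.29 wc [ 0.43 -0.23  0.1 ] maxstep 0.36
-1 60 [-0.71  1.12  1.7   1.39  1.86 -0.07] err 0.0 q5min 1.39 wc [ 0.49 -0.27  0.13] maxstep 0.34
-1 75 [-0.68  1.08  1.54  1.21  1.9   0.05] err 0.0 q5min 1.52 wc [ 0.55 -0.3   0.16] maxstep 0.33
```

```bash
cat > plan.py <<'E'
from ik import *
def wc(q): 
    X,Q=fk(q);return X-.3055*Q.apply([0,1,0])
def rel(X0,R0,X,Rt):
    return np.r_[R0.inv().apply(X-X0)*1000,np.degrees((R0.inv()*Rt).as_rotvec())]
def sim(q,X,Rt,n=10):
    X0,R0=fk(q);v=(R0.inv()*Rt).as_rotvec();out=[];bad=0;mx=0
    for i in range(1,n+1):
        t=i/n;q2,e=ik(X0+t*(X-X0),R0*R.from_rotvec(v*t),q);mx=max(mx,np.abs(q2-q).max());q=q2;bad=max(bad,e);out.append(q)
    return q,bad,mx,min(wc(a)[2] for a in out)
E
python3 - <<'E'
from plan import *
np.set_printoptions(precision=2,suppress=True)
q0=get_obs()["q"]
for psi in np.radians([-20,-30,-40]):
  Xg,Rg=pose(-.35,0,psi,-1)
  Xg=pose(-.45,0,psi,-1)[0]
  back=Z.apply([-np.cos(psi),-np.sin(psi),0])
  for via in((.40,0,.40),(.42,-.1,.35),(.38,.1,.42)):
    q,b,m,w=sim(q0,np.array([.38,-.25,.38]),fk(q0)[1],8);log=[(b,m,w)]
    for X,n in((np.array(via),20),(Xg+.09*back,8),(Xg,5)):
        q,b,m,w=sim(q,X,Rg,n);log.append((b,m,w))
    print(round(np.degrees(psi)),via,"grasp",q,wc(q),"log",[tuple(np.round(l,2)) for l in log])
    qs=q
    for phi,th,ps in((-.1,0,psi),(.1,0,psi),(.4,0,psi),(.4,.1,psi),(.4,.2,psi),(.4,.3,psi)):
        q,e=ik(*pose(phi,th,ps,-1),q);print("   ",phi,th,q,round(e,3),wc(q)[2].round(3))
E
```

```text
-20 (0.4, 0, 0.4) grasp [-0.12  1.29  2.15  3.4   2.19  0.2 ] [0.35 0.07 0.1 ] log [(np.float64(0.0), np.float64(0.11), np.float64(0.59)), (np.float64(0.45), np.float64(2.58), np.float64(0.31)), (np.float64(0.03), np.float64(0.15), np.float64(0.1)), (np.float64(0.0), np.float64(0.06), np.float64(0.1))]
    -0.1 0 [-0.13  1.12  2.27  3.35  1.92  0.09] 0.0 0.179
    0.1 0 [-0.13  0.94  2.31  3.34  1.58 -0.01] 0.0 0.243
    0.4 0 [-0.12  0.64  2.23  3.41  0.94 -0.22] 0.0 0.337
    0.4 0.1 [-0.03  0.64  2.23  3.62  0.95 -0.28] 0.0 0.337
    0.4 0.2 [ 0.06  0.64  2.21  3.84  0.97 -0.34] 0.0 0.337
    0.4 0.3 [ 0.14  0.64  2.18  4.06  0.99 -0.41] 0.0 0.337
-20 (0.42, -0.1, 0.35) grasp [-0.12  1.29  2.15  3.4   2.19  0.2 ] [0.35 0.07 0.1 ] log [(np.float64(0.0), np.float64(0.11), np.float64(0.59)), (np.float64(0.43), np.float64(0.78), np.float64(0.11)), (np.float64(0.16), np.float64(1.63), np.float64(0.1)), (np.float64(0.0), np.float64(0.06), np.float64(0.1))]
    -0.1 0 [-0.13  1.12  2.27  3.35  1.92  0.09] 0.0 0.179
    0.1 0 [-0.13  0.94  2.31  3.34  1.58 -0.01] 0.0 0.243
    0.4 0 [-0.1
[... 4089 characters left out ...]
0.27  0.72  1.99  4.54  1.17 -0.7 ] 0.031 0.313
-40 (0.38, 0.1, 0.42) grasp [0.11 1.18 2.01 3.97 1.87 0.26] [0.4  0.16 0.11] log [(np.float64(0.0), np.float64(0.11), np.float64(0.59)), (np.float64(0.26), np.float64(1.81), np.float64(0.34)), (np.float64(0.0), np.float64(0.1), np.float64(0.11)), (np.float64(0.0), np.float64(0.05), np.float64(0.11))]
    -0.1 0 [0.12 1.03 2.1  3.93 1.64 0.06] 0.0 0.184
    0.1 0 [ 0.12  0.9   2.12  3.94  1.41 -0.15] 0.0 0.238
    0.4 0 [ 0.11  0.7   2.07  4.1   1.03 -0.58] 0.0 0.317
    0.4 0.1 [ 0.17  0.7   2.04  4.28  1.07 -0.64] 0.0 0.317
    0.4 0.2 [ 0.23  0.71  2.    4.44  1.12 -0.7 ] 0.0 0.317
    0.4 0.3 [ 0.27  0.72  1.99  4.54  1.17 -0.7 ] 0.031 0.313
```

```bash
cat > path.py <<'E'
from plan import *
def jpath(qs,step=.14,ms=.045):
    """joint waypoints -> dense list obeying row limits"""
    out=[np.array(qs[0])]
    for a,b in zip(qs[:-1],qs[1:]):
        a=np.array(a);b=np.array(b);t=0
        while t<1:
            dt=1-t
            while True:
                n=a+(t+dt)*(b-a);X0,R0=fk(out[-1]);X,Q=fk(n)
                if (R0.inv()*Q).magnitude()<step and np.linalg.norm(X-X0)<ms and np.abs(n-out[-1]).max()<.19: break
                dt*=.8
            t+=dt;out.append(n)
            if t>.999:break
    return out
E
python3 - <<'E'
from path import *
np.set_printoptions(precision=3,suppress=True)
q0=get_obs()["q"]
psi=np.radians(-25)
Xg=pose(-.45,0,psi,-1)[0];Rg=pose(-.35,0,psi,-1)[1]
qg,e=ik(Xg,Rg,[-.06,1.26,2.12,3.56,2.11,.24]);print("grasp",qg,e,Xg)
back=Z.apply([-np.cos(psi),-np.sin(psi),0])
qp,e=ik(Xg+.09*back,Rg,qg);print("pre",qp,e,wc(qp))
qh,e=ik(Xg+.09*back+[0,0,.12],Rg,qp);print("prehigh",qh,e,wc(qh))
qm=[-.5,.3,2.0,1.8,1.5,0]
P=jpath([q0,qm,qh]);print(len(P))
for q in P: print(q,fk(q)[0],wc(q)[2].round(2),fk(q)[1].apply([0,1,0]).round(2))
np.save("P.npy",P)
E
```

```text
grasp [-0.051  1.263  2.123  3.569  2.112  0.259] 1.2351231148954863e-14 [ 0.623 -0.029  0.195]
pre [0.063 1.382 2.276 3.811 2.322 0.481] 2.135791543622645e-14 [0.277 0.129 0.1  ]
prehigh [0.063 1.07  2.39  3.719 2.161 0.334] 1.4860527045024163e-10 [0.277 0.129 0.22 ]
36
[-1.485  0.183  1.838  0.095  0.855 -0.315] [ 0.174 -0.478  0.286] 0.58 [ 0.09 -0.26 -0.96]
[-1.442  0.188  1.845  0.17   0.883 -0.301] [ 0.211 -0.456  0.28 ] 0.58 [ 0.16 -0.21 -0.96]
[-1.4    0.193  1.852  0.241  0.91  -0.288] [ 0.246 -0.434  0.277] 0.57 [ 0.22 -0.16 -0.96]
[-1.361  0.198  1.858  0.31   0.936 -0.275] [ 0.278 -0.411  0.276] 0.57 [ 0.27 -0.11 -0.95]
[-1.323  0.202  1.864  0.375  0.961 -0.263] [ 0.307 -0.388  0.275] 0.56 [ 0.33 -0.06 -0.94]
[-1.278  0.208  1.872  0.454  0.991 -0.248] [ 0.341 -0.359  0.277] 0.56 [ 0.38 -0.   -0.92]
[-1.235  0.213  1.879  0.528  1.019 -0.235] [ 0.372 -0.33   0.28 ] 0.56 [ 0.43  0.06 -0.9 ]
[-1.194  0.217  1.886  0.598  1.045 -0.222] [ 0.399 -0.302  0.285] 0.55 [ 0.48  0.11 -0.87]
[-1.156  0.222  1.892  0.664  1.07  -0.21 ] [ 0.423 -0.275  0.291] 0.55 [ 0.52  0.17 -0.84]

[... 1666 characters left out ...]
0.39 0.47]
[-0.262  0.625  2.165  2.61   1.779  0.141] [0.64  0.1   0.492] 0.34 [0.82 0.29 0.48]
[-0.219  0.685  2.195  2.759  1.83   0.167] [0.641 0.084 0.468] 0.32 [0.86 0.18 0.48]
[-0.171  0.75   2.227  2.92   1.886  0.195] [0.637 0.067 0.439] 0.3 [0.89 0.06 0.46]
[-0.122  0.817  2.261  3.088  1.944  0.224] [0.627 0.05  0.408] 0.28 [ 0.9  -0.06  0.42]
[-0.074  0.883  2.295  3.253  2.001  0.253] [0.611 0.035 0.377] 0.26 [ 0.91 -0.17  0.38]
[-0.029  0.944  2.326  3.406  2.053  0.279] [0.591 0.023 0.352] 0.25 [ 0.9  -0.26  0.35]
[0.018 1.009 2.359 3.566 2.108 0.307] [0.567 0.013 0.33 ] 0.23 [ 0.88 -0.34  0.32]
[0.063 1.07  2.39  3.719 2.161 0.334] [0.541 0.007 0.315] 0.22 [ 0.86 -0.4   0.31]
```

```bash
python3 - <<'E'
from path import *
P=np.load("P.npy");
for k in range(0,len(P)-1,10):
    X0,R0=fk(P[k]);print([[*np.round(rel(X0,R0,*fk(q))[:3]).astype(int).tolist(),*np.round(rel(X0,R0,*fk(q))[3:],1).tolist(),87] for q in P[k+1:k+11]])
E
```

```text
[[-42, 3, -9, -1.3, 1.2, 4.4, 87], [-82, 4, -19, -2.8, 2.4, 8.6, 87], [-120, 2, -29, -4.4, 3.4, 12.6, 87], [-156, -1, -40, -6.1, 4.4, 16.4, 87], [-197, -7, -55, -8.4, 5.4, 20.8, 87], [-236, -15, -70, -10.7, 6.4, 24.9, 87], [-271, -24, -85, -13.1, 7.3, 28.7, 87], [-303, -34, -100, -15.4, 8.1, 32.2, 87], [-339, -48, -118, -18.4, 9.0, 36.2, 87], [-370, -63, -136, -21.3, 9.9, 39.9, 87]]
[[-32, 15, -28, -3.5, 1.4, 4.1, 87], [-60, 26, -54, -6.8, 2.8, 7.7, 87], [-91, 35, -85, -10.7, 4.4, 11.7, 87], [-118, 41, -113, -14.2, 5.9, 15.1, 87], [-146, 44, -144, -18.3, 7.6, 18.8, 87], [-175, 45, -177, -22.8, 9.6, 22.6, 87], [-203, 43, -210, -27.5, 11.7, 26.4, 87], [-228, 37, -242, -32.2, 13.9, 29.9, 87], [-255, 28, -277, -37.6, 16.6, 33.8, 87], [-276, 17, -307, -42.5, 19.1, 37.3, 87]]
[[-3, 11, -17, -2.6, 1.6, 2.0, 87], [-9, 19, -17, -4.9, 6.8, 6.5, 87], [-14, 23, -14, -6.8, 11.6, 10.8, 87], [-20, 26, -7, -8.5, 17.0, 15.9, 87], [-23, 26, 3, -9.6, 21.7, 20.6, 87], [-25, 23, 18, -10.3, 26.8, 26.2, 87], [-24, 18, 34, -10.4, 31.0, 31.2, 87], [-19, 9, 54, -9.8, 35.1, 37.0, 87], [-9, -3, 77, -8.4, 38.8, 43.3, 87], [7, -21, 102, -6.1, 41.7, 49.9, 87]]
[[-19, -25, 20, 0.9, 0.4, 7.1, 87], [-36, -54, 37, 2.0, -0.6, 13.6, 87], [-49, -83, 48, 3.0, -2.9, 19.0, 87], [-58, -116, 55, 4.0, -6.6, 23.8, 87], [-63, -146, 56, 4.8, -11.1, 27.5, 87]]
```

>>> {"method": "drive_tool", "body": {"plan": [[-42,3,-9,-1.3,1.2,4.4,87],[-82,4,-19,-2.8,2.4,8.6,87],[-120,2,-29,-4.4,3.4,12.6,87],[-156,-1,-40,-6.1,4.4,16.4,87],[-197,-7,-55,-8.4,5.4,20.8,87],[-236,-15,-70,-10.7,6.4,24.9,87],[-271,-24,-85,-13.1,7.3,28.7,87],[-303,-34,-100,-15.4,8.1,32.2,87],[-339,-48,-118,-18.4,9,36.2,87],[-370,-63,-136,-21.3,9.9,39.9,87]]}}

```text
time: 2.4
position: [0.4739, -0.2171, 0.3076]
tool_rot: [0.147, 0.734, -0.577, 0.325]
ft_force: [-0.8, -0.6, -1.3]
grip_width: 0.0871
```

>>> {"method": "drive_tool", "body": {"plan": [[-32,15,-28,-3.5,1.4,4.1,87],[-60,26,-54,-6.8,2.8,7.7,87],[-91,35,-85,-10.7,4.4,11.7,87],[-118,41,-113,-14.2,5.9,15.1,87],[-146,44,-144,-18.3,7.6,18.8,87],[-175,45,-177,-22.8,9.6,22.6,87],[-203,43,-210,-27.5,11.7,26.4,87],[-228,37,-242,-32.2,13.9,29.9,87],[-255,28,-277,-37.6,16.6,33.8,87],[-276,17,-307,-42.5,19.1,37.3,87]]}}

```text
time: 3.4
position: [0.5947, 0.1223, 0.5107]
tool_rot: [0.333, 0.848, -0.115, 0.396]
ft_force: [0.9, -0.0, -0.0]
grip_width: 0.0871
```

```bash
python3 - <<'E'
from path import *
np.set_printoptions(precision=3,suppress=True)
o=get_obs();print(o["q"],o["position"]);print(np.load("P.npy")[20])
E
```

```text
[-0.541  0.305  1.992  1.739  1.486 -0.017] [0.595 0.122 0.511]
[-0.534  0.296  1.994  1.741  1.478 -0.011]
```

Tracking is as modelled, so I'll continue.

>>> {"method": "drive_tool", "body": {"plan": [[-3,11,-17,-2.6,1.6,2.0,87],[-9,19,-17,-4.9,6.8,6.5,87],[-14,23,-14,-6.8,11.6,10.8,87],[-20,26,-7,-8.5,17.0,15.9,87],[-23,26,3,-9.6,21.7,20.6,87],[-25,23,18,-10.3,26.8,26.2,87],[-24,18,34,-10.4,31.0,31.2,87],[-19,9,54,-9.8,35.1,37.0,87],[-9,-3,77,-8.4,38.8,43.3,87],[7,-21,102,-6.1,41.7,49.9,87]]}}

```text
time: 4.4
position: [0.6384, 0.0609, 0.435]
tool_rot: [0.651, 0.718, 0.223, 0.106]
ft_force: [0.1, 0.1, 0.6]
grip_width: 0.0867
```

>>> {"method": "drive_tool", "body": {"plan": [[-19,-25,20,0.9,0.4,7.1,70],[-36,-54,37,2.0,-0.6,13.6,70],[-49,-83,48,3.0,-2.9,19.0,70],[-58,-116,55,4.0,-6.6,23.8,70],[-63,-146,56,4.8,-11.1,27.5,70],[-63,-146,56,4.8,-11.1,27.5,70]]}}

```text
time: 5.0
position: [0.5413, 0.0032, 0.3079]
tool_rot: [0.824, 0.541, 0.145, 0.09]
ft_force: [1.5, 0.4, 0.5]
grip_width: 0.0703
```

```bash
cat > look.py <<'E'
from path import *
import sys
np.set_printoptions(precision=4,suppress=True)
def wray(pix,o):
    k=get_calibration("wrist");T=np.array(k["tool_from_camera"])
    d=np.array([(pix[0]-k["cx"])/k["fx"],(pix[1]-k["cy"])/k["fy"],1.])
    Q=R.from_quat(o["tool_rot"]);v=Q.apply(T[:3,:3]@d)
    return o["position"]+Q.apply(T[:3,3]),v/np.linalg.norm(v)
def wproj(X,o):
    k=get_calibration("wrist");T=np.array(k["tool_from_camera"]);Q=R.from_quat(o["tool_rot"])
    c=T[:3,:3].T@(Q.inv().apply(X-o["position"])-T[:3,3]);return np.array([k["fx"]*c[0]/c[2]+k["cx"],k["fy"]*c[1]/c[2]+k["cy"]])
E
python3 - <<'E'
from look import *
o=get_obs();print(o["q"],o["position"],o["ft_force"]);im=camera("wrist");cv2.imwrite("pics/w1.png",im)
print([(d["location"],d["conf"]) for d in mark_of("wrist","paddle_pivot")])
bar=pose(-.45,0,0,-1,tcp=0)[0]
for n,X in(("pivot",hinge+Z.apply([-.004,-.17,.207])),("bar",bar),("barL",bar+Z.apply([0,.021,0])),("barR",bar+Z.apply([0,-.021,0]))):print(n,X,wproj(X,o))
E
```

```text
[0.0499 1.0914 2.3914 3.7088 2.1781 0.3391] [0.5413 0.0032 0.3079] [1.4803 0.4097 0.4733]
[([417.2, 204.3], 0.78)]
pivot [ 0.6562 -0.0204  0.211 ] [415.3019 202.21  ]
bar [ 0.6076 -0.0217  0.1875] [466.1394 191.6638]
barL [ 0.6071 -0.0007  0.1875] [470.1342 224.4359]
barR [ 0.6082 -0.0427  0.1875] [462.2915 160.0961]
```

View pics/w1.png

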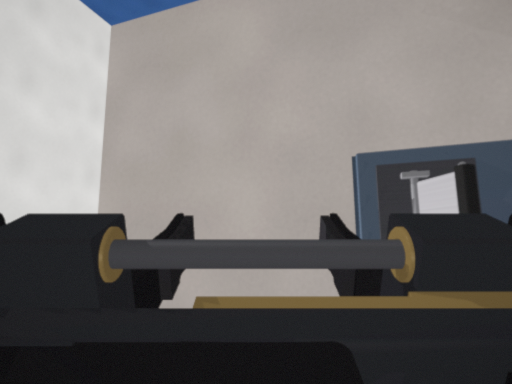

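```bash
cat > go.py <<'E'
from look import *
PSI=np.radians(-25)
def Xg(d=0,up=0):
    X=pose(-.45,0,PSI,-1)[0]; return X+d*Z.apply([-np.cos(PSI),-np.sin(PSI),0])+[0,0,up], pose(-.35,0,PSI,-1)[1]
def rows(tgts,o):
    X0,R0=np.array(o["position"]),R.from_quat(o["tool_rot"])
    for t in tgts: print(rel(X0,R0,*t).round(1).tolist(),(R0.inv()*t[1]).magnitude().round(3))
E
python3 - <<'E'
from go import *
o=get_obs();print(o["position"],o["joint_velocities"].round(3));rows([Xg(.09,.12),Xg(.09),Xg(.05),Xg(0)],o)
q=o["q"]
for t in[Xg(.09),Xg(.05),Xg(0)]:
    q,b,m,w=sim(q,*t,4);print(q,b,w)
E
```

```text
[0.5422 0.0025 0.3104] [-0.022 -0.038 -0.006 -0.002  0.003 -0.003]Traceback (most recent call last):
  File "<stdin>", line 2, in <module>
  File "go.py", line 7, in rows
    for t in tgts: print(rel(X0,R0,*t).round(1).tolist(),(R0.inv()*t[1]).magnitude().round(3))
                                                         ^^^^^^^^^^^^^^^^^^^^^^^^^^^^^^^^^
AttributeError: 'float' object has no attribute 'round'
```

```bash
sed -i 's/(R0.inv()\*t\[1\]).magnitude().round(3)/""/' go.py; python3 - <<'E'
from go import *
o=get_obs();print(o["position"]);rows([Xg(.09,.12),Xg(.09),Xg(.05),Xg(0)],o)
q=o["q"]
for t in[Xg(.09),Xg(.05),Xg(0)]:
    q,b,m,w=sim(q,*t,4);print(q,b,w)
E
```

```text
[0.5422 0.0025 0.3104]
[3.8, -1.3, -4.8, -0.0, -0.0, 0.1] 
[-13.6, -38.6, 107.9, -0.0, -0.0, 0.1] 
[-14.6, -0.6, 120.4, -0.0, -0.0, 0.1] 
[-15.8, 46.9, 135.9, -0.0, -0.0, 0.1] 
[0.0629 1.3824 2.2758 3.8109 2.3224 0.4813] 1.0498265451408528e-11 0.10006137536227236
[0.0055 1.3233 2.2112 3.6813 2.2349 0.3616] 3.576194895771323e-11 0.10006137536139739
[-0.0509  1.2627  2.1235  3.5693  2.1118  0.2589] 9.913292409180485e-11 0.10006137535905003
```

>>> {"method": "drive_tool", "body": {"plan": [[-3,-12,27,0,0,0,70],[-7,-22,60,0,0,0,70],[-10,-30,85,0,0,0,70],[-14,-39,108,0,0,0,70],[-14,-20,114,0,0,0,70],[-15,-1,120,0,0,0,70],[-15,-1,120,0,0,0,70],[-15,-1,120,0,0,0,70]]}}

```text
time: 5.9
position: [0.5763, -0.0116, 0.1978]
tool_rot: [0.824, 0.539, 0.15, 0.093]
ft_force: [-0.1, -0.4, -0.0]
grip_width: 0.0695
```

```bash
python3 - <<'E'
from go import *
o=get_obs();print(o["position"],o["ft_force"]);im=camera("wrist");cv2.imwrite("pics/w2.png",im)
print([(d["location"],d["conf"]) for d in mark_of("wrist","paddle_pivot")])
bar=pose(-.45,0,0,-1,tcp=0)[0]
for n,X in(("pivot",hinge+Z.apply([-.004,-.17,.207])),("bar",bar),("barL",bar+Z.apply([0,.021,0])),("barR",bar+Z.apply([0,-.021,0]))):print(n,X,wproj(X,o))
rows([Xg(.05),Xg(0)],o)
E
```

```text
[ 0.5763 -0.0116  0.1978] [-0.1002 -0.3666 -0.025 ]
[([274.1, 222.2], 0.89)]
pivot [ 0.6562 -0.0204  0.211 ] [274.5812 222.2628]
bar [ 0.6076 -0.0217  0.1875] [287.4001 216.7759]
barL [ 0.6071 -0.0007  0.1875] [287.9715 249.804 ]
barR [ 0.6082 -0.0427  0.1875] [286.8499 184.9735]
[2.0, -0.8, 3.0, 0.3, -0.0, -0.1] 
[0.9, 46.7, 18.8, 0.3, -0.0, -0.1]
```

View pics/w2.png

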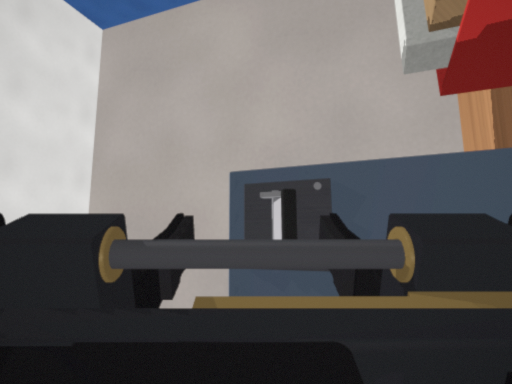

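>>> {"method": "drive_tool", "body": {"plan": [[2,12,7,0,0,0,70],[2,24,11,0,0,0,70],[1,36,15,0,0,0,70],[1,47,19,0,0,0,70],[1,47,19,0,0,0,70]]}}

```text
time: 6.5
position: [0.624, -0.0291, 0.194]
tool_rot: [0.824, 0.539, 0.149, 0.093]
ft_force: [-0.2, -0.2, 0.1]
grip_width: 0.07
```

```bash
python3 - <<'E'
from go import *
o=get_obs();print(o["position"],o["ft_force"],o["moment"]);rows([Xg(0)],o)
E
```

```text
[ 0.624  -0.0291  0.194 ] [-0.177  -0.1537  0.1493] [0.3945 0.3947 0.0109]
[-0.3, -0.2, -1.2, 0.2, 0.0, -0.1]
```

>>> {"method": "drive_tool", "body": {"plan": [[0,0,-1,0,0,0,30],[0,0,-1,0,0,0,15],[0,0,-1,0,0,0,5],[0,0,-1,0,0,0,5],[0,0,-1,0,0,0,5],[0,0,-1,0,0,0,5],[0,0,-1,0,0,0,5],[0,0,-1,0,0,0,5]], "newtons": 12}}

```text
time: 7.3
position: [0.6229, -0.0284, 0.1942]
tool_rot: [0.824, 0.54, 0.148, 0.092]
ft_force: [-0.5, 0.4, -0.3]
grip_width: 0.0138
```

```bash
python3 - <<'E'
from go import *
o=get_obs();print(o["position"],o["ft_force"],o["moment"],o["grip_width"]);rows([Xg(0)],o)
im=camera("wrist");cv2.imwrite("pics/w3.png",im[150:330])
E
```

```text
[ 0.6229 -0.0284  0.1942] [-0.539   0.3912 -0.304 ] [ 0.3664  0.3949 -0.0705] 0.013821402963943272
[-0.6, 0.9, -0.6, 0.0, 0.1, -0.0]
```

>>> {"method": "drive_tool", "body": {"plan": [[0,0,0,0,0,0,4],[0,0,0,0,0,0,4],[0,0,0,0,0,0,4]]}}

```text
time: 7.65
position: [0.6229, -0.0284, 0.194]
tool_rot: [0.824, 0.54, 0.148, 0.092]
ft_force: [-1.8, 0.4, -1.1]
grip_width: 0.0091
```

```bash
python3 - <<'E'
from go import *
o=get_obs();print(o["position"],o["ft_force"],o["moment"],o["grip_width"]);rows([Xg(0)],o)
E
```

```text
[ 0.6229 -0.0284  0.194 ] [-1.8311  0.4052 -1.1393] [ 0.4251  0.574  -0.0119] 0.009089461621102126
[-0.5, 1.0, -0.8, 0.0, 0.1, -0.0]
```

View pics/w3.png

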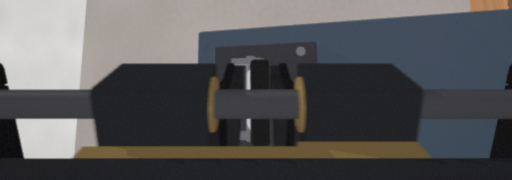

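```bash
cat > lift.py <<'E'
from go import *
PIV=hinge+Z.apply([-.004,-.17,.207])
def ang(o):
    y=Z.inv().apply(R.from_quat(o["tool_rot"]).apply([0,0,-1]))  # blade normal
    b=Z.inv().apply(o["position"]-R.from_quat(o["tool_rot"]).apply([0,.019,0])-PIV)
    return np.arctan2(-(-y[0]),y[2])*1, np.arctan2(b[2],-b[0]), np.hypot(b[0],b[2])
def ft(o,base=(-.18,-.15,.15)):
    a=ang(o)[1];f=Z.inv().apply(o["ft_force"]-np.array(base));return dict(tang=float(-(f[0]*np.sin(a)+f[2]*np.cos(a))),rad_out=float(f[0]*np.cos(a)-f[2]*np.sin(a)))
def turned(o,d):
    W=R.from_rotvec(d*Z.apply([0,1,0]));X=np.array(o["position"])
    return PIV+W.apply(X-PIV),W*R.from_quat(o["tool_rot"])
E
python3 - <<'E'
from lift import *
o=get_obs();print(ang(o),ft(o));rows([turned(o,d) for d in(.03,.06,.09,.12,.15,.18)],o)
E
```

```text
(np.float64(-0.3496752536934603), np.float64(-0.43176754267826), np.float64(0.054728889756667884)) {'tang': 0.4864147276557701, 'rad_out': -2.0252264724902322}
[-0.1, -0.1, -1.1, 1.6, -0.7, -0.0] 
[-0.1, -0.2, -2.2, 3.1, -1.5, -0.0] 
[-0.1, -0.2, -3.4, 4.7, -2.2, -0.0] 
[-0.1, -0.2, -4.5, 6.2, -2.9, -0.0] 
[-0.1, -0.2, -5.6, 7.8, -3.6, -0.0] 
[-0.1, -0.2, -6.8, 9.3, -4.4, -0.0]
```

>>> {"method": "drive_tool", "body": {"plan": [[0,0,-1.1,1.6,-0.7,0,4],[0,0,-1.1,1.6,-0.7,0,4],[0,0,-1.1,1.6,-0.7,0,4]]}}

```text
time: 7.95
position: [0.6223, -0.0285, 0.1953]
tool_rot: [0.826, 0.541, 0.135, 0.083]
ft_force: [-2.9, 0.8, -2.4]
grip_width: 0.0089
```

>>> {"method": "drive_tool", "body": {"plan": [[0,0,-1.1,1.6,-0.7,0,4],[0,0,-1.1,1.6,-0.7,0,4],[0,0,-1.1,1.6,-0.7,0,4]]}}

```text
time: 8.25
position: [0.6219, -0.0285, 0.1962]
tool_rot: [0.828, 0.542, 0.122, 0.075]
ft_force: [-4.7, 1.0, -2.5]
grip_width: 0.0087
```

```bash
python3 - <<'E'
from lift import *
o=get_obs();print(ang(o),ft(o),o["ft_force"],o["grip_width"]);rows([turned(o,d) for d in(.03,.06)],o)
E
```

```text
(np.float64(-0.2878325976093586), np.float64(-0.36816398079673546), np.float64(0.05465262714552335)) {'tang': 0.8699448462981643, 'rad_out': -5.092822935477014} [-4.6509  1.0142 -2.4946] 0.008722739492489038
[-0.0, -0.1, -1.1, 1.6, -0.7, 0.0] 
[-0.1, -0.2, -2.2, 3.1, -1.5, 0.0]
```

```bash
python3 - <<'E'
from lift import *
o=get_obs();T=turned(o,.03);rows([T,(T[0]+Z.apply([-.001,0,0]),T[1])],o)
print(R.from_quat(o["tool_rot"]).as_matrix().round(3))
E
```

```text
[-0.0, -0.1, -1.1, 1.6, -0.7, 0.0] 
[-0.5, -1.0, -1.4, 1.6, -0.7, 0.0] 
[[ 0.382  0.88   0.284]
 [ 0.916 -0.4    0.008]
 [ 0.121  0.257 -0.959]]
```

>>> {"method": "drive_tool", "body": {"plan": [[-0.5,-1.0,-1.4,1.6,-0.7,0,4],[-0.5,-1.0,-1.4,1.6,-0.7,0,4],[-0.5,-1.0,-1.4,1.6,-0.7,0,4]]}}

```text
time: 8.55
position: [0.621, -0.0283, 0.1976]
tool_rot: [0.829, 0.544, 0.11, 0.068]
ft_force: [-0.6, 1.2, -1.4]
grip_width: 0.0094
```

```bash
python3 - <<'E'
from lift import *
o=get_obs();print(ang(o),ft(o),o["ft_force"],o["grip_width"])
E
```

```text
(np.float64(-0.2594762078001516), np.float64(-0.32858619482855295), np.float64(0.05503495141543121)) {'tang': 1.3031322931507576, 'rad_out': -0.8872818375296265} [-0.6355  1.2113 -1.3697] 0.009364892432515672
```

>>> {"method": "drive_tool", "body": {"plan": [[-0.2,-0.4,-1.2,1.6,-0.7,0,4],[-0.2,-0.4,-1.2,1.6,-0.7,0,4],[-0.2,-0.4,-1.2,1.6,-0.7,0,4]]}}

```text
time: 8.85
position: [0.6202, -0.0283, 0.1987]
tool_rot: [0.831, 0.545, 0.098, 0.059]
ft_force: [1.0, 1.4, -0.5]
grip_width: 0.0088
```

```bash
python3 - <<'E'
from lift import *
o=get_obs();print(ang(o),ft(o),o["ft_force"],o["grip_width"]);rows([turned(o,d) for d in(.03,.06)],o)
E
```

```text
(np.float64(-0.22891439132989994), np.float64(-0.2954900909438693), np.float64(0.05544947660656377)) {'tang': 0.9516059825359663, 'rad_out': 0.9703269161903341} [ 0.9837  1.4375 -0.4778] 0.008800438882042828
[-0.0, -0.1, -1.1, 1.6, -0.7, 0.0] 
[-0.1, -0.1, -2.3, 3.1, -1.5, 0.0]
```

>>> {"method": "drive_tool", "body": {"plan": [[0,0,-1.1,1.6,-0.7,0,4],[0,0,-1.1,1.6,-0.7,0,4]]}}

```text
time: 9.05
position: [0.6197, -0.0283, 0.2]
tool_rot: [0.832, 0.546, 0.085, 0.051]
ft_force: [0.1, 1.5, -2.7]
grip_width: 0.0089
```

>>> {"method": "drive_tool", "body": {"plan": [[0,0,-1.1,1.6,-0.7,0,4],[0,0,-1.1,1.6,-0.7,0,4]]}}

```text
time: 9.25
position: [0.6196, -0.0283, 0.201]
tool_rot: [0.833, 0.547, 0.072, 0.043]
ft_force: [0.6, 2.0, -0.8]
grip_width: 0.0088
```

```bash
python3 - <<'E'
from lift import *
o=get_obs();print(ang(o),ft(o),o["ft_force"],o["grip_width"]);rows([turned(o,d) for d in(.03,.06)],o)
E
```

```text
(np.float64(-0.16834091747951987), np.float64(-0.2337506985117896), np.float64(0.05534232010319542)) {'tang': 1.13227298338707, 'rad_out': 0.611509065289445} [ 0.6196  2.0333 -0.8098] 0.008785570369290738
[-0.0, -0.1, -1.1, 1.6, -0.7, 0.0] 
[-0.1, -0.1, -2.3, 3.1, -1.5, 0.0]
```

>>> {"method": "drive_tool", "body": {"plan": [[0,0,-1.1,1.6,-0.7,0,4],[0,0,-1.1,1.6,-0.7,0,4]]}}

```text
time: 9.45
position: [0.6194, -0.0284, 0.202]
tool_rot: [0.834, 0.547, 0.06, 0.035]
ft_force: [0.4, 2.4, -2.3]
grip_width: 0.0093
```

>>> {"method": "drive_tool", "body": {"plan": [[0,0,-1.1,1.6,-0.7,0,4],[0,0,-1.1,1.6,-0.7,0,4]]}}

```text
time: 9.65
position: [0.6193, -0.0284, 0.203]
tool_rot: [0.835, 0.548, 0.047, 0.026]
ft_force: [0.4, 2.7, -1.7]
grip_width: 0.0092
```

```bash
python3 - <<'E'
from lift import *
o=get_obs();print(ang(o),ft(o),o["ft_force"],o["grip_width"]);rows([turned(o,d) for d in(.03,.06)],o)
E
```

```text
(np.float64(-0.10776012876082573), np.float64(-0.17823267628636086), np.float64(0.05514015467157766)) {'tang': 1.9257146609754132, 'rad_out': 0.31196800403229996} [ 0.3928  2.7139 -1.6899] 0.009184349018392522
[-0.0, -0.1, -1.1, 1.6, -0.7, 0.0] 
[-0.1, -0.2, -2.3, 3.1, -1.5, 0.0]
```

>>> {"method": "drive_tool", "body": {"plan": [[0,0,-1.1,1.6,-0.7,0,4],[0,0,-1.1,1.6,-0.7,0,4]]}}

```text
time: 9.85
position: [0.6192, -0.0284, 0.2041]
tool_rot: [0.835, 0.548, 0.034, 0.018]
ft_force: [0.5, 2.2, -1.6]
grip_width: 0.0092
```

```bash
python3 - <<'E'
from lift import *
o=get_obs();print(ang(o),ft(o),o["ft_force"],o["grip_width"]);rows([turned(o,d) for d in(.03,.06)],o)
E
```

```text
(np.float64(-0.07735337070077018), np.float64(-0.14969085347860128), np.float64(0.05503245873189913)) {'tang': 1.800351304585297, 'rad_out': 0.4350069586429617} [ 0.4556  2.2355 -1.5653] 0.00917349972327041
[-0.0, -0.1, -1.1, 1.6, -0.7, 0.0] 
[-0.1, -0.2, -2.3, 3.1, -1.5, 0.0]
```

>>> {"method": "drive_tool", "body": {"plan": [[0,0,-1.1,1.6,-0.7,0,4],[0,0,-1.1,1.6,-0.7,0,4]]}}

```text
time: 10.05
position: [0.6191, -0.0285, 0.2052]
tool_rot: [0.836, 0.549, 0.022, 0.01]
ft_force: [1.3, 2.6, -1.8]
grip_width: 0.009
```

>>> {"method": "drive_tool", "body": {"plan": [[0,0,-1.1,1.6,-0.7,0,4],[0,0,-1.1,1.6,-0.7,0,4]]}}

```text
time: 10.25
position: [0.619, -0.0285, 0.2062]
tool_rot: [0.836, 0.549, 0.009, 0.001]
ft_force: [-0.1, 3.1, -1.8]
grip_width: 0.0095
```

```bash
python3 - <<'E'
from lift import *
o=get_obs();print(ang(o),ft(o),o["ft_force"],o["grip_width"]);rows([turned(o,d) for d in(.03,.06)],o)
E
```

```text
(np.float64(-0.016318405720381457), np.float64(-0.09158280486038718), np.float64(0.054859642042421344)) {'tang': 1.935214903980676, 'rad_out': -0.020531589527776645} [-0.1099  3.1133 -1.779 ] 0.009548424904054552
[-0.0, -0.1, -1.1, 1.6, -0.7, 0.0] 
[-0.1, -0.2, -2.3, 3.1, -1.5, 0.0]
```

>>> {"method": "drive_tool", "body": {"plan": [[0,0,-1.1,1.6,-0.7,0,4],[0,0,-1.1,1.6,-0.7,0,4]]}}

```text
time: 10.45
position: [0.619, -0.0285, 0.2073]
tool_rot: [0.836, 0.549, -0.004, -0.007]
ft_force: [0.9, 2.0, -1.8]
grip_width: 0.0092
```

```bash
python3 - <<'E'
from lift import *
o=get_obs();print(ang(o),ft(o),o["ft_force"],o["grip_width"]);rows([turned(o,d) for d in(.03,.06)],o)
E
```

```text
(np.float64(0.014262072468502043), np.float64(-0.06221788532278878), np.float64(0.05480165089558112)) {'tang': 2.01642940586058, 'rad_out': 1.005449914760518} [ 0.8913  2.0362 -1.8   ] 0.009165104454323043
[-0.0, -0.1, -1.1, 1.6, -0.7, 0.0] 
[-0.1, -0.2, -2.3, 3.1, -1.4, 0.0]
```

>>> {"method": "drive_tool", "body": {"plan": [[0,0,-1.1,1.6,-0.7,0,4],[0,0,-1.1,1.6,-0.7,0,4]]}}

```text
time: 10.65
position: [0.619, -0.0285, 0.2084]
tool_rot: [0.836, 0.549, -0.017, -0.015]
ft_force: [0.6, 3.2, -1.4]
grip_width: 0.0092
```

>>> {"method": "drive_tool", "body": {"plan": [[0,0,-1.1,1.6,-0.7,0,4],[0,0,-1.1,1.6,-0.7,0,4]]}}

```text
time: 10.85
position: [0.6189, -0.0285, 0.2094]
tool_rot: [0.835, 0.548, -0.03, -0.024]
ft_force: [-1.3, 3.4, -0.6]
grip_width: 0.0092
```

```bash
python3 - <<'E'
from lift import *
o=get_obs();print(ang(o),ft(o),o["ft_force"],o["grip_width"]);rows([turned(o,d) for d in(.03,.06)],o)
E
```

```text
(np.float64(0.07557973142021741), np.float64(-0.0041246893053477115), np.float64(0.05472118680079679)) {'tang': 0.7267743120438358, 'rad_out': -1.0504123922171975} [-1.3215  3.3846 -0.5811] 0.009202425324471235
[-0.0, -0.1, -1.1, 1.6, -0.7, 0.0] 
[-0.1, -0.2, -2.2, 3.1, -1.4, 0.0]
```

>>> {"method": "drive_tool", "body": {"plan": [[0.5,-0.2,-1.1,1.6,-0.7,0,4],[0.5,-0.2,-1.1,1.6,-0.7,0,4]]}}

```text
time: 11.05
position: [0.6189, -0.0285, 0.2105]
tool_rot: [0.835, 0.547, -0.042, -0.032]
ft_force: [-2.1, 2.1, -1.8]
grip_width: 0.009
```

>>> {"method": "drive_tool", "body": {"plan": [[0,0,-1.1,1.6,-0.7,0,4],[0,0,-1.1,1.6,-0.7,0,4]]}}

```text
time: 11.25
position: [0.6189, -0.0285, 0.2115]
tool_rot: [0.834, 0.547, -0.055, -0.041]
ft_force: [-3.0, 1.8, -0.9]
grip_width: 0.0088
```

```bash
python3 - <<'E'
from lift import *
o=get_obs();print(ang(o),ft(o),o["ft_force"],o["grip_width"]);rows([turned(o,d) for d in(.03,.06)],o)
E
```

```text
(np.float64(0.13673303645474416), np.float64(0.05426854447651055), np.float64(0.05467993258836379)) {'tang': 1.179889314091495, 'rad_out': -2.7204004985049703} [-3.0134  1.813  -0.8806] 0.008784747588523866
[-0.0, -0.1, -1.1, 1.6, -0.7, 0.0] 
[-0.1, -0.2, -2.2, 3.1, -1.5, 0.0]
```

>>> {"method": "drive_tool", "body": {"plan": [[-0.3,-0.6,-1.2,1.6,-0.7,0,4],[-0.3,-0.6,-1.2,1.6,-0.7,0,4]]}}

```text
time: 11.45
position: [0.6188, -0.0285, 0.2125]
tool_rot: [0.833, 0.547, -0.068, -0.049]
ft_force: [-0.5, 1.7, -1.9]
grip_width: 0.0089
```

>>> {"method": "drive_tool", "body": {"plan": [[0,0,-1.1,1.6,-0.7,0,4],[0,0,-1.1,1.6,-0.7,0,4]]}}

```text
time: 11.65
position: [0.6189, -0.0284, 0.2134]
tool_rot: [0.832, 0.546, -0.081, -0.058]
ft_force: [-0.3, 2.0, -1.6]
grip_width: 0.0093
```

```bash
python3 - <<'E'
from lift import *
o=get_obs();print(ang(o),ft(o),o["ft_force"],o["moment"],o["grip_width"]);rows([turned(o,d) for d in(.03,.06)],o)
im=camera("side");cv2.imwrite("pics/s2.png",cv2.resize(im[110:260,120:320],(0,0),fx=4,fy=4,interpolation=cv2.INTER_CUBIC))
E
```

```text
(np.float64(0.19835149375056169), np.float64(0.10774860432796574), np.float64(0.05475652803550646)) {'tang': 1.735327392827786, 'rad_out': 0.13104981312959432} [-0.2927  1.9753 -1.5894] [0.5791 0.8369 0.1599] 0.009265194934885779
[-0.0, -0.1, -1.1, 1.6, -0.7, 0.0] 
[-0.1, -0.2, -2.2, 3.1, -1.4, 0.0]
```

View pics/s2.png

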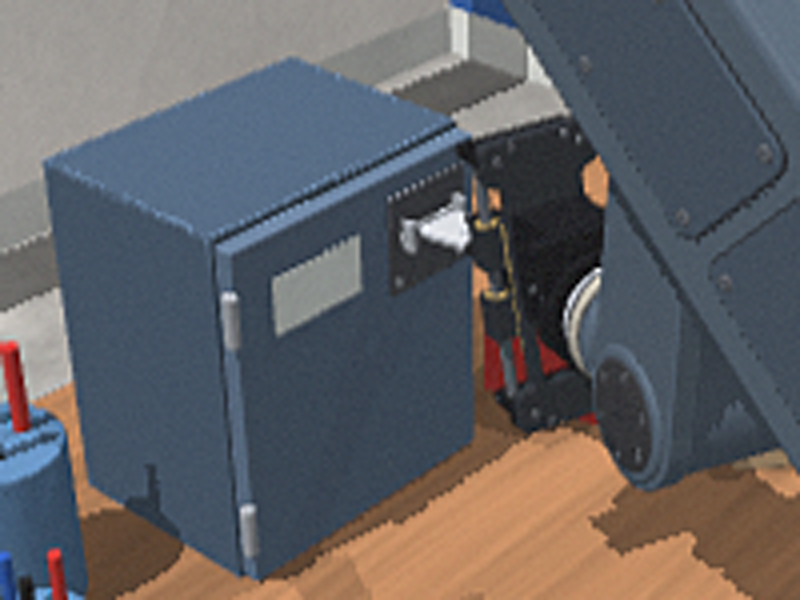

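The paddle, at (440,232) in the crop, is held by the fingers and lifted to about level. The door is still shut.

>>> {"method": "drive_tool", "body": {"plan": [[0,0,-1.1,1.6,-0.7,0,4],[0,0,-1.1,1.6,-0.7,0,4]]}}

```text
time: 11.9
position: [0.619, -0.0284, 0.2145]
tool_rot: [0.831, 0.545, -0.094, -0.066]
ft_force: [0.2, 0.7, -2.4]
grip_width: 0.0095
```

>>> {"method": "drive_tool", "body": {"plan": [[0,0,-1.1,1.6,-0.7,0,4],[0,0,-1.1,1.6,-0.7,0,4]]}}

```text
time: 12.1
position: [0.6191, -0.0284, 0.2157]
tool_rot: [0.829, 0.544, -0.106, -0.074]
ft_force: [-0.4, 0.2, -4.0]
grip_width: 0.0087
```

```bash
python3 - <<'E'
from lift import *
o=get_obs();print(ang(o),ft(o),o["ft_force"],o["moment"],o["grip_width"]);rows([turned(o,d) for d in(.03,.06)],o)
E
```

```text
(np.float64(0.2593009701921798), np.float64(0.1690500929763208), np.float64(0.05473542928131574)) {'tang': 4.088168102266101, 'rad_out': 0.5230639050210395} [-0.3627  0.2423 -3.9679] [0.5765 0.8784 0.0254] 0.0087096331877265
[-0.0, -0.1, -1.1, 1.6, -0.7, 0.0] 
[-0.1, -0.2, -2.2, 3.1, -1.4, 0.0]
```

>>> {"method": "drive_tool", "body": {"plan": [[0,0,-1.1,1.6,-0.7,0,4],[0,0,-1.1,1.6,-0.7,0,4]]}}

```text
time: 12.3
position: [0.6193, -0.0284, 0.2167]
tool_rot: [0.827, 0.543, -0.119, -0.082]
ft_force: [-2.4, 0.8, -2.9]
grip_width: 0.0093
```

>>> {"method": "drive_tool", "body": {"plan": [[0,0,-1.1,1.6,-0.7,0,4],[0,0,-1.1,1.6,-0.7,0,4]]}}

```text
time: 12.5
position: [0.6194, -0.0284, 0.2178]
tool_rot: [0.825, 0.542, -0.132, -0.09]
ft_force: [-3.0, 0.9, -2.8]
grip_width: 0.0089
```

```bash
python3 - <<'E'
from lift import *
o=get_obs();print(ang(o),ft(o),o["ft_force"],o["moment"],o["grip_width"]);rows([turned(o,d) for d in(.03,.06)],o)
E
```

```text
(np.float64(0.320281435604722), np.float64(0.22795469212403527), np.float64(0.0547348045915299)) {'tang': 3.492256059543651, 'rad_out': -2.0926606163119503} [-3.0362  0.8859 -2.779 ] [ 0.5413  0.8514 -0.0541] 0.008886943815008229
[-0.0, -0.1, -1.1, 1.6, -0.7, 0.0] 
[-0.1, -0.2, -2.2, 3.1, -1.4, 0.1]
```

>>> {"method": "drive_tool", "body": {"plan": [[-0.2,-0.5,-1.0,1.6,-0.7,0,4],[-0.2,-0.5,-1.0,1.6,-0.7,0,4]]}}

```text
time: 12.7
position: [0.6197, -0.0284, 0.219]
tool_rot: [0.823, 0.54, -0.144, -0.098]
ft_force: [-1.2, 0.6, -4.2]
grip_width: 0.0088
```

```bash
python3 - <<'E'
from lift import *
o=get_obs();print(ang(o),ft(o),o["ft_force"],o["moment"],o["grip_width"]);rows([turned(o,d) for d in(.03,.06)],o)
E
```

```text
(np.float64(0.3500854657349451), np.float64(0.2599566735686267), np.float64(0.0547615483024986)) {'tang': 4.452157054642395, 'rad_out': 0.1832606296514092} [-1.1685  0.6394 -4.1997] [ 0.5562  0.838  -0.0138] 0.008761684268263592
[-0.0, -0.1, -1.1, 1.6, -0.7, 0.0] 
[-0.1, -0.2, -2.2, 3.1, -1.4, 0.1]
```

>>> {"method": "drive_tool", "body": {"plan": [[0,0,-1.1,1.6,-0.7,0,4],[0,0,-1.1,1.6,-0.7,0,4]]}}

```text
time: 12.9
position: [0.6199, -0.0284, 0.22]
tool_rot: [0.821, 0.539, -0.156, -0.107]
ft_force: [-0.8, 0.7, -3.3]
grip_width: 0.0094
```

```bash
python3 - <<'E'
from lift import *
o=get_obs();print(ang(o),ft(o),o["ft_force"],o["moment"],o["grip_width"]);rows([turned(o,d) for d in(.03,.06)],o)
E
```

```text
(np.float64(0.3807845116125012), np.float64(0.2877517726651445), np.float64(0.05476723651152064)) {'tang': 3.44244003762293, 'rad_out': 0.393036614681768} [-0.8024  0.6839 -3.2624] [ 0.5703  0.8317 -0.1524] 0.009368651079571296
[-0.0, -0.1, -1.1, 1.6, -0.7, 0.0] 
[-0.1, -0.2, -2.2, 3.1, -1.4, 0.1]
```

>>> {"method": "drive_tool", "body": {"plan": [[0,0,-1.1,1.6,-0.7,0,4],[0,0,-1.1,1.6,-0.7,0,4]]}}

```text
time: 13.1
position: [0.6201, -0.0284, 0.2209]
tool_rot: [0.818, 0.537, -0.169, -0.115]
ft_force: [-2.1, 1.1, -2.9]
grip_width: 0.0093
```

>>> {"method": "drive_tool", "body": {"plan": [[0,0,-0.4,0.5,-0.2,0,4],[0,0,-0.4,0.5,-0.2,0,4]]}}

```text
time: 13.3
position: [0.6201, -0.0284, 0.2209]
tool_rot: [0.817, 0.537, -0.173, -0.118]
ft_force: [-3.2, 1.4, -2.6]
grip_width: 0.009
```

```bash
python3 - <<'E'
from lift import *
o=get_obs();print(ang(o),ft(o),o["ft_force"],o["moment"],o["grip_width"]);rows([turned(o,d) for d in(.01,.03)],o)
print(R.from_quat(o["tool_rot"]).as_matrix().round(3))
E
```

```text
(np.float64(0.4222239977336013), np.float64(0.3178358615436412), np.float64(0.05473064756758992)) {'tang': 3.523854043286062, 'rad_out': -1.9454929245600603} [-3.1704  1.3612 -2.5894] [ 0.5141  0.7882 -0.2249] 0.008982276771418702
[-0.0, -0.1, -0.4, 0.5, -0.2, 0.0] 
[-0.0, -0.2, -1.1, 1.6, -0.7, 0.0] 
[[ 0.364  0.836 -0.41 ]
 [ 0.918 -0.396  0.006]
 [-0.157 -0.379 -0.912]]
```

```bash
cat >> lift.py <<'E'
def swung(o,th,up=0):
    W=R.from_rotvec([0,0,-th]);h=hinge*[1,1,0];X=np.array(o["position"])
    return h+W.apply(X-h)+[0,0,up],W*R.from_quat(o["tool_rot"])
def dth(o,o0): # door angle assuming rigid grasp
    h=hinge[:2];g=lambda p:(np.array(p["position"])-R.from_quat(p["tool_rot"]).apply([0,.019,0]))[:2]-h
    a,b=g(o0),g(o);return -np.arctan2(a[0]*b[1]-a[1]*b[0],a@b)
E
python3 - <<'E'
from lift import *
import json
o=get_obs();json.dump({k:np.array(v).tolist() for k,v in o.items()},open("o0.json","w"))
rows([swung(o,t) for t in(.006,.012,.03,.06,.1,.15,.2)],o)
E
```

```text
[-0.2, -1.0, 0.4, 0.1, 0.1, 0.3] 
[-0.4, -2.0, 0.9, 0.1, 0.3, 0.6] 
[-0.9, -4.9, 2.2, 0.3, 0.7, 1.6] 
[-1.6, -9.8, 4.4, 0.5, 1.3, 3.1] 
[-2.3, -16.5, 7.2, 0.9, 2.2, 5.2] 
[-2.8, -24.8, 10.8, 1.3, 3.3, 7.8] 
[-2.8, -33.2, 14.3, 1.8, 4.3, 10.5]
```

>>> {"method": "drive_tool", "body": {"plan": [[-0.3,-0.9,0.4,0.1,0.1,0.3,4],[-0.3,-0.9,0.4,0.1,0.1,0.3,4]]}}

```text
time: 13.5
position: [0.6198, -0.0283, 0.2211]
tool_rot: [0.819, 0.534, -0.173, -0.118]
ft_force: [-0.1, -1.3, -5.3]
grip_width: 0.0094
```

>>> {"method": "drive_tool", "body": {"plan": [[-0.2,-1.0,0.4,0.1,0.1,0.3,4],[-0.2,-1.0,0.4,0.1,0.1,0.3,4]]}}

```text
time: 13.7
position: [0.6185, -0.028, 0.2211]
tool_rot: [0.82, 0.532, -0.174, -0.119]
ft_force: [0.0, -1.6, -6.8]
grip_width: 0.0094
```

>>> {"method": "drive_tool", "body": {"plan": [[-0.2,-1.0,0.4,0.1,0.1,0.3,4],[-0.2,-1.0,0.4,0.1,0.1,0.3,4]]}}

```text
time: 13.9
position: [0.6172, -0.0276, 0.2212]
tool_rot: [0.821, 0.53, -0.174, -0.12]
ft_force: [0.5, -2.7, -6.6]
grip_width: 0.0096
```

```bash
python3 - <<'E'
from lift import *
import json
o=get_obs();o0=json.load(open("o0.json"));print(ang(o),ft(o),o["ft_force"],o["grip_width"],dth(o,o0))
E
```

```text
(np.float64(0.42477538676081367), np.float64(0.30868756089392935), np.float64(0.0574433987189459)) {'tang': 6.237293484044547, 'rad_out': 2.6553917121680337} [ 0.5217 -2.6602 -6.5992] 0.00955492549930627 0.016602175800843753
```

```bash
python3 - <<'E'
from lift import *
o=get_obs();rows([swung(o,t) for t in(.02,.04,.06,.08,.1,.12,.15,.18)],o)
E
```

```text
[-0.6, -3.3, 1.5, 0.2, 0.4, 1.0] 
[-1.1, -6.5, 2.9, 0.4, 0.9, 2.1] 
[-1.6, -9.8, 4.4, 0.5, 1.3, 3.1] 
[-2.0, -13.1, 5.8, 0.7, 1.7, 4.2] 
[-2.3, -16.4, 7.3, 0.9, 2.2, 5.2] 
[-2.6, -19.8, 8.7, 1.1, 2.6, 6.3] 
[-2.8, -24.8, 10.8, 1.4, 3.3, 7.8] 
[-2.9, -29.8, 13.0, 1.6, 3.9, 9.4]
```

>>> {"method": "drive_tool", "body": {"plan": [[-0.3,-1.6,0.7,0.1,0.2,0.5,4],[-0.6,-3.3,1.4,0.2,0.4,1.0,4],[-0.6,-3.3,1.4,0.2,0.4,1.0,4]]}}

```text
time: 14.2
position: [0.6134, -0.0267, 0.2213]
tool_rot: [0.827, 0.522, -0.173, -0.122]
ft_force: [-1.9, -2.1, -8.6]
grip_width: 0.0092
```

```bash
python3 - <<'E'
from lift import *
import json
o=get_obs();o0=json.load(open("o0.json"));print(ang(o),ft(o),o["ft_force"],o["grip_width"],dth(o,o0))
im=camera("side");cv2.imwrite("pics/s3.png",cv2.resize(im[110:260,120:320],(0,0),fx=4,fy=4,interpolation=cv2.INTER_CUBIC))
rows([swung(o,t) for t in(.03,.06,.09,.12,.15,.18,.21,.24)],o)
E
```

```text
(np.float64(0.42495535148157004), np.float64(0.2921806042298452), np.float64(0.060971585406712846)) {'tang': 8.887894199254422, 'rad_out': 0.7989021512603534} [-1.923  -2.1361 -8.5913] 0.00915998474501625 0.03852779006296056
[-0.9, -4.9, 2.2, 0.3, 0.7, 1.6] 
[-1.6, -9.8, 4.4, 0.5, 1.3, 3.1] 
[-2.1, -14.8, 6.6, 0.8, 2.0, 4.7] 
[-2.5, -19.8, 8.7, 1.1, 2.6, 6.3] 
[-2.7, -24.8, 10.9, 1.4, 3.3, 7.8] 
[-2.8, -29.8, 13.0, 1.6, 3.9, 9.4] 
[-2.7, -34.8, 15.1, 1.9, 4.6, 11.0] 
[-2.4, -39.8, 17.1, 2.2, 5.2, 12.5]
```

View pics/s3.png

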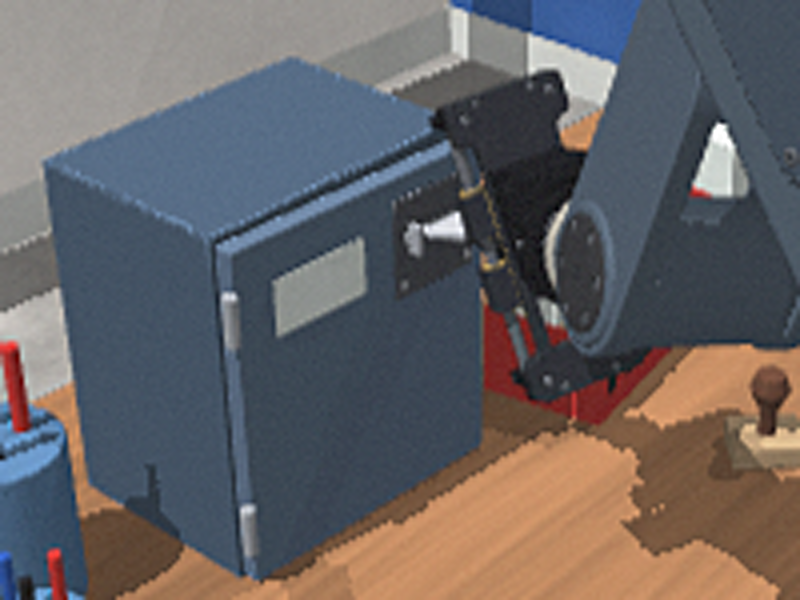

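The door's free edge has come off the frame: there is a gap at (440,140). The lift force is creeping up, so I'll ease down 0.5 mm while pulling further.

>>> {"method": "drive_tool", "body": {"plan": [[-0.4,-2.3,1.5,0.2,0.4,0.8,4],[-0.8,-4.7,2.7,0.3,0.7,1.6,4],[-0.8,-4.7,2.7,0.3,0.7,1.6,4]]}}

```text
time: 14.55
position: [0.6084, -0.0253, 0.2212]
tool_rot: [0.834, 0.509, -0.17, -0.124]
ft_force: [-1.0, -0.7, -7.1]
grip_width: 0.009
```

```bash
python3 - <<'E'
from lift import *
import json
o=get_obs();o0=json.load(open("o0.json"));print(ang(o),ft(o),o["ft_force"],o["grip_width"],dth(o,o0))
rows([swung(o,t) for t in(.04,.08,.12,.16,.2,.24,.28,.32)],o)
q=o["q"]
for t in(.1,.2,.3): q,e=ik(*swung(o,t),q);print(t,q,e)
E
```

```text
(np.float64(0.42279078444762214), np.float64(0.2699369771528549), np.float64(0.06542484433314846)) {'tang': 7.228388258640382, 'rad_out': 1.0878658571288096} [-1.0438 -0.7405 -7.1067] 0.009034722873376796 0.06697085597541277
[-1.1, -6.5, 2.9, 0.4, 0.9, 2.1] 
[-2.0, -13.1, 5.8, 0.7, 1.7, 4.2] 
[-2.5, -19.8, 8.7, 1.1, 2.6, 6.3] 
[-2.8, -26.4, 11.5, 1.4, 3.5, 8.4] 
[-2.8, -33.1, 14.3, 1.8, 4.4, 10.4] 
[-2.5, -39.8, 17.1, 2.2, 5.2, 12.5] 
[-1.9, -46.5, 19.8, 2.5, 6.1, 14.6] 
[-1.1, -53.2, 22.4, 2.9, 7.0, 16.7] 
0.1 [ 0.0846  0.642   2.1717  3.9627  0.9404 -0.4295] 4.2764403129780236e-14
0.2 [ 0.1624  0.644   2.1401  4.1722  0.9704 -0.5023] 2.046227076668572e-11
0.3 [ 0.2341  0.6481  2.098   4.3721  1.0113 -0.5754] 8.124056982694582e-14
```

Free so far (0.067 rad). I'll swing on to about 0.35 rad, 0.03 rad per row (0.3 rad/s).

>>> {"method": "drive_tool", "body": {"plan": [[-0.6,-3.3,1.5,0.2,0.4,1.0,4],[-1.1,-6.5,2.9,0.4,0.9,2.1,4],[-1.6,-9.8,4.4,0.5,1.3,3.1,4],[-2.0,-13.1,5.8,0.7,1.7,4.2,4],[-2.3,-16.4,7.3,0.9,2.2,5.2,4],[-2.5,-19.8,8.7,1.1,2.6,6.3,4],[-2.7,-23.1,10.1,1.3,3.1,7.3,4],[-2.8,-26.4,11.5,1.4,3.5,8.4,4],[-2.8,-29.8,12.9,1.6,4.0,9.4,4],[-2.8,-33.1,14.3,1.8,4.4,10.4,4]]}}

```text
time: 15.55
position: [0.5753, -0.0121, 0.2213]
tool_rot: [0.881, 0.424, -0.157, -0.141]
ft_force: [0.4, -1.1, -8.7]
grip_width: 0.0093
```

```bash
python3 - <<'E'
from lift import *
import json
o=get_obs();o0=json.load(open("o0.json"));print(ft(o),o["ft_force"],o["grip_width"],dth(o,o0),o["q"])
rows([swung(o,t) for t in(.03,.06,.09,.12,.15)],o)
q=o["q"]
for t in(.1,.15): q,e=ik(*swung(o,t),q);print(t,q,e)
E
```

```text
{'tang': 8.569207377070537, 'rad_out': 2.2043216732857935} [ 0.4383 -1.0766 -8.6783] 0.009317372302475427 0.26450645342382373 [ 0.162   0.644   2.1394  4.1703  0.9695 -0.5011]
[-0.9, -4.9, 2.2, 0.3, 0.7, 1.6] 
[-1.6, -9.8, 4.4, 0.5, 1.3, 3.1] 
[-2.2, -14.7, 6.5, 0.8, 2.0, 4.7] 
[-2.6, -19.7, 8.7, 1.1, 2.6, 6.3] 
[-2.8, -24.7, 10.8, 1.3, 3.3, 7.8] 
0.1 [ 0.2336  0.6481  2.0975  4.37    1.0104 -0.5742] 6.282474540597603e-14
0.15 [ 0.2664  0.6511  2.0731  4.4644  1.0355 -0.6093] 6.338679581219252e-14
```

>>> {"method": "drive_tool", "body": {"plan": [[-0.6,-3.3,1.5,0.2,0.4,1.0,4],[-1.1,-6.5,2.9,0.4,0.9,2.1,4],[-1.6,-9.8,4.4,0.5,1.3,3.1,4],[-2.0,-13.1,5.8,0.7,1.7,4.2,4],[-2.4,-17.5,7.7,0.9,2.3,5.6,4],[-2.6,-20.8,9.2,1.1,2.8,6.6,4],[-2.6,-20.8,9.2,1.1,2.8,6.6,4]]}}

```text
time: 16.25
position: [0.5555, -0.0003, 0.2213]
tool_rot: [0.906, 0.368, -0.147, -0.15]
ft_force: [-0.7, 1.3, -8.7]
grip_width: 0.0091
```

```bash
python3 - <<'E'
from lift import *
import json
o=get_obs();o0=json.load(open("o0.json"));print(ft(o),o["ft_force"],o["grip_width"],dth(o,o0),o["q"])
print(R.from_quat(o["tool_rot"]).as_matrix().round(2),wc(o["q"]))
im=camera("scene");cv2.imwrite("pics/s4.png",cv2.resize(im[120:320,140:400],(0,0),fx=3,fy=3))
E
```

```text
{'tang': 8.808693501764456, 'rad_out': 0.9371760027706161} [-0.6549  1.2696 -8.6976] 0.009094030343364335 0.39246351948110547 [ 0.2521  0.6501  2.0851  4.4195  1.024  -0.5905]
[[ 0.69  0.62 -0.38]
 [ 0.71 -0.68  0.16]
 [-0.16 -0.38 -0.91]] [0.3654 0.2088 0.3374]
```

View pics/s4.png

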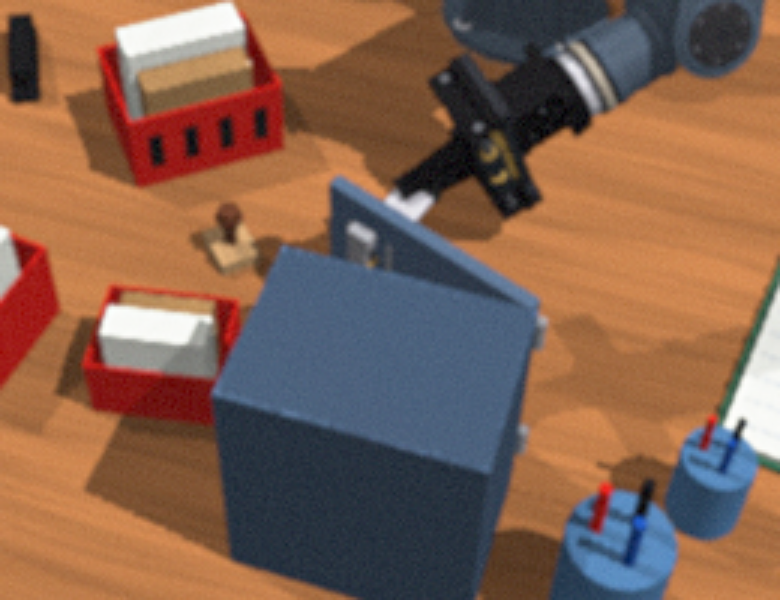

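The door stands about 0.39 rad open with the paddle still gripped; its edge is at crop (345,200), and nothing else has moved. Next: let go, back off, and come over the top to push the door from inside with the fingers shut.

>>> {"method": "drive_tool", "body": {"plan": [[0,0,0,0,0,0,87],[0,0,0,0,0,0,87],[0,0,0,0,0,0,87],[0,0,0,0,0,0,87],[0,-15,0,0,0,0,87],[0,-35,0,0,0,0,87],[0,-60,0,0,0,0,87],[0,-90,0,0,0,0,87],[0,-110,0,0,0,0,87],[0,-110,0,0,0,0,87]]}}

```text
time: 17.3
position: [0.4875, 0.0543, 0.2535]
tool_rot: [0.902, 0.381, -0.142, -0.143]
ft_force: [0.2, -0.1, -0.0]
grip_width: 0.0811
```

```bash
python3 - <<'E'
from path import *
np.set_printoptions(precision=3,suppress=True)
o=get_obs();q0=o["q"];print(q0,o["position"],o["ft_force"],o["grip_width"])
Rd=lambda a:R.from_matrix(np.c_[np.cross([0,0,-1],[np.cos(a),np.sin(a),0]),[0,0,-1],[np.cos(a),np.sin(a),0]])
best=None
for a in np.radians([-30,-15,0,15]):
    q,e=ik(np.array([.625,-.045,.34]),Rd(a),[-.25,.55,1.3,.05,1.2,-.2]);print(np.degrees(a),q,e)
qd,e=ik(np.array([.625,-.045,.34]),Rd(0),[-.25,.55,1.3,.05,1.2,-.2])
qm=[-.4,.2,2.0,1.8,1.4,0]
P=jpath([q0,qm,qd]);np.save("P2.npy",P);print(len(P))
for q in P: print(q,fk(q)[0],wc(q).round(2),fk(q)[1].apply([0,1,0]).round(2))
E
```

```text
[ 0.439  0.569  2.152  4.572  1.096 -0.609] [0.488 0.054 0.254] [ 0.201 -0.056 -0.021] 0.08109341146033656
-29.999999999999996 [-0.25   0.426  1.275  0.     1.44   0.274] 2.017745914795199e-09
-14.999999999999998 [-0.25   0.426  1.275  0.     1.44   0.012] 1.1603229488343916e-09
0.0 [-0.25   0.426  1.275  0.     1.44  -0.25 ] 1.008779781930258e-09
14.999999999999998 [-0.25   0.426  1.275  0.     1.44  -0.512] 5.59148172207813e-10
36
[ 0.439  0.569  2.152  4.572  1.096 -0.609] [0.488 0.054 0.254] [0.29 0.26 0.37] [ 0.65 -0.67 -0.37]
[ 0.402  0.552  2.145  4.45   1.109 -0.583] [0.517 0.053 0.28 ] [0.3  0.25 0.37] [ 0.71 -0.64 -0.3 ]
[ 0.367  0.537  2.139  4.333  1.122 -0.557] [0.542 0.053 0.305] [0.31 0.24 0.38] [ 0.76 -0.6  -0.24]
[ 0.324  0.518  2.131  4.194  1.137 -0.526] [0.57  0.055 0.337] [0.32 0.23 0.39] [ 0.81 -0.56 -0.16]
[ 0.285  0.501  2.124  4.063  1.152 -0.497] [0.593 0.058 0.368] [0.33 0.21 0.39] [ 0.86 -0.51 -0.08]
[ 0.238  0.48   2.115  3.907  1.169 -0.463] [0.615 0.063 0.405] [0.34 0.2  0.4 ] [ 0.9  -0.44  0.01]
[ 0.194  0.461  2.108  3.762  1.184 -0.431] [0.632 0.069 
[... 2290 characters left out ...]
2  1.427 -0.166] [0.573 0.118 0.352] [ 0.55 -0.05  0.6 ] [ 0.07  0.57 -0.82]
[-0.292  0.363  1.477  0.501  1.429 -0.18 ] [0.579 0.094 0.342] [ 0.56 -0.05  0.61] [ 0.05  0.48 -0.87]
[-0.283  0.377  1.435  0.396  1.431 -0.195] [0.586 0.067 0.336] [ 0.58 -0.05  0.62] [ 0.03  0.39 -0.92]
[-0.274  0.39   1.393  0.292  1.434 -0.209] [0.595 0.038 0.332] [ 0.59 -0.05  0.62] [ 0.01  0.29 -0.96]
[-0.264  0.405  1.344  0.173  1.436 -0.226] [0.606 0.005 0.332] [ 0.61 -0.05  0.63] [ 0.    0.18 -0.98]
[-0.255  0.419  1.3    0.062  1.439 -0.241] [ 0.618 -0.027  0.336] [ 0.62 -0.05  0.64] [ 0.    0.06 -1.  ]
[-0.25   0.426  1.275  0.     1.44  -0.25 ] [ 0.625 -0.045  0.34 ] [ 0.62 -0.04  0.65] [ 0. -0. -1.]
```

```bash
python3 - <<'E'
from path import *
P=np.load("P2.npy");
for k in range(0,len(P)-1,10):
    X0,R0=fk(P[k]);print([[*np.round(rel(X0,R0,*fk(q))[:3]).astype(int).tolist(),*np.round(rel(X0,R0,*fk(q))[3:],1).tolist(),0] for q in P[k+1:k+11]])
E
```

```text
[[15, 10, -35, -4.4, 0.2, -3.1, 0], [28, 17, -68, -8.6, 0.4, -6.0, 0], [43, 22, -107, -13.7, 0.4, -9.6, 0], [56, 24, -143, -18.5, 0.3, -12.9, 0], [69, 21, -184, -24.2, -0.1, -16.9, 0], [81, 16, -220, -29.4, -0.7, -20.6, 0], [93, 5, -258, -35.3, -1.8, -25.0, 0], [102, -8, -288, -40.6, -3.2, -29.0, 0], [111, -25, -317, -46.3, -5.3, -33.8, 0], [118, -43, -337, -51.1, -7.6, -38.1, 0]]
[[9, 5, -24, -4.4, -2.2, -5.8, 0], [19, 5, -42, -7.7, -4.3, -11.0, 0], [29, 0, -56, -10.7, -6.8, -16.9, 0], [41, -10, -66, -13.1, -9.6, -23.3, 0], [52, -25, -69, -14.7, -12.4, -29.8, 0], [60, -42, -68, -15.5, -15.1, -36.1, 0], [67, -63, -60, -15.5, -17.9, -42.7, 0], [71, -86, -49, -14.7, -20.6, -49.1, 0], [85, -93, -38, -15.9, -24.2, -54.5, 0], [99, -102, -23, -17.4, -28.5, -60.7, 0]]
[[19, 4, 7, -0.7, -3.7, -6.1, 0], [36, 4, 15, -1.3, -7.1, -11.8, 0], [56, 2, 27, -2.0, -11.1, -18.4, 0], [72, -4, 40, -2.4, -14.7, -24.4, 0], [85, -11, 54, -2.7, -18.0, -29.9, 0], [98, -22, 72, -3.0, -21.7, -36.2, 0], [108, -34, 89, -3.1, -25.0, -41.8, 0], [115, -50, 110, -3.1, -28.6, -48.1, 0], [119, -69, 134, -3.0, -32.4, -54.9, 0], [119, -86, 154, -2.8, -35.5, -60.6, 0]]
[[25, -7, 13, 0.0, -2.8, -6.0, 0], [49, -17, 28, 0.1, -5.5, -12.0, 0], [75, -33, 46, 0.2, -8.4, -19.0, 0], [98, -51, 63, 0.3, -10.8, -25.4, 0], [110, -63, 73, 0.4, -12.1, -29.1, 0]]
```

>>> {"method": "drive_tool", "body": {"plan": [[15,10,-35,-4.4,0.2,-3.1,0],[28,17,-68,-8.6,0.4,-6.0,0],[43,22,-107,-13.7,0.4,-9.6,0],[56,24,-143,-18.5,0.3,-12.9,0],[69,21,-184,-24.2,-0.1,-16.9,0],[81,16,-220,-29.4,-0.7,-20.6,0],[93,5,-258,-35.3,-1.8,-25.0,0],[102,-8,-288,-40.6,-3.2,-29.0,0],[111,-25,-317,-46.3,-5.3,-33.8,0],[118,-43,-337,-51.1,-7.6,-38.1,0]]}}

```text
time: 18.3
position: [0.6642, 0.1171, 0.5622]
tool_rot: [0.695, 0.676, 0.03, 0.242]
ft_force: [0.7, 0.2, 0.2]
grip_width: 0.015
```

>>> {"method": "drive_tool", "body": {"plan": [[9,5,-24,-4.4,-2.2,-5.8,0],[19,5,-42,-7.7,-4.3,-11.0,0],[29,0,-56,-10.7,-6.8,-16.9,0],[41,-10,-66,-13.1,-9.6,-23.3,0],[52,-25,-69,-14.7,-12.4,-29.8,0],[60,-42,-68,-15.5,-15.1,-36.1,0],[67,-63,-60,-15.5,-17.9,-42.7,0],[71,-86,-49,-14.7,-20.6,-49.1,0],[85,-93,-38,-15.9,-24.2,-54.5,0],[99,-102,-23,-17.4,-28.5,-60.7,0]]}}

```text
time: 19.3
position: [0.5687, 0.215, 0.5143]
tool_rot: [0.208, 0.843, -0.163, 0.47]
ft_force: [0.7, 0.3, -0.2]
grip_width: 0.0003
```

>>> {"method": "drive_tool", "body": {"plan": [[19,4,7,-0.7,-3.7,-6.1,0],[36,4,15,-1.3,-7.1,-11.8,0],[56,2,27,-2.0,-11.1,-18.4,0],[72,-4,40,-2.4,-14.7,-24.4,0],[85,-11,54,-2.7,-18.0,-29.9,0],[98,-22,72,-3.0,-21.7,-36.2,0],[108,-34,89,-3.1,-25.0,-41.8,0],[115,-50,110,-3.1,-28.6,-48.1,0],[119,-69,134,-3.0,-32.4,-54.9,0],[119,-86,154,-2.8,-35.5,-60.6,0]]}}

```text
time: 20.3
position: [0.5808, 0.0918, 0.3402]
tool_rot: [-0.307, 0.66, -0.407, 0.552]
ft_force: [0.3, 0.4, 0.4]
grip_width: 0.0004
```

>>> {"method": "drive_tool", "body": {"plan": [[25,-7,13,0.0,-2.8,-6.0,0],[49,-17,28,0.1,-5.5,-12.0,0],[75,-33,46,0.2,-8.4,-19.0,0],[98,-51,63,0.3,-10.8,-25.4,0],[110,-63,73,0.4,-12.1,-29.1,0],[110,-63,73,0.4,-12.1,-29.1,0],[110,-63,73,0.4,-12.1,-29.1,0]]}}

```text
time: 21.0
position: [0.6262, -0.0446, 0.3379]
tool_rot: [-0.499, 0.502, -0.499, 0.5]
ft_force: [0.1, -0.0, -0.4]
grip_width: 0.0005
```

```bash
python3 - <<'E'
from look import *
o=get_obs();print(o["q"],o["position"],o["ft_force"],o["grip_width"]);print(R.from_quat(o["tool_rot"]).as_matrix().round(3))
a=camera("scene")[110:310,140:400];b=camera("side")[90:290,100:360]
cv2.imwrite("pics/s5.png",cv2.resize(np.vstack([a,b]),(0,0),fx=1.5,fy=1.5))
E
```

```text
[-0.2504  0.4307  1.2733  0.0031  1.4404 -0.2494] [ 0.6262 -0.0446  0.3379] [ 0.0661 -0.0336 -0.4332] 0.0004516716261244784
[[-0.001 -0.002  1.   ]
 [-1.     0.004 -0.001]
 [-0.004 -1.    -0.002]]
```

View pics/s5.png

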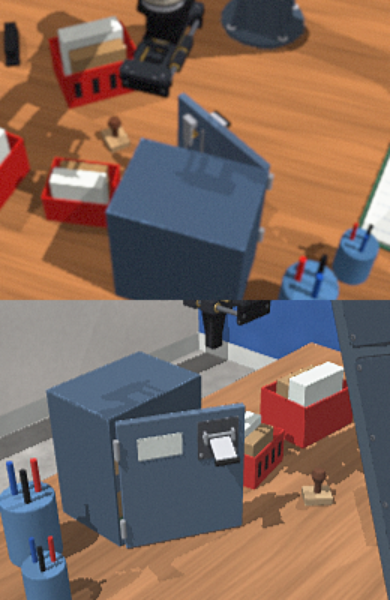

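The door is free and the shut fingers are over the gap behind its edge (side crop (213,330)). The latch housing sits on the inside near the handle, so I'll push right at the free edge beside it.

>>> {"method": "drive_tool", "body": {"plan": [[8,20,-1,0,0,0,0],[15,40,-2,0,0,0,0],[15,60,-2,0,0,0,0],[15,80,-2,0,0,0,0],[15,100,-2,0,0,0,0],[15,125,-2,0,0,0,0],[15,125,-2,0,0,0,0]]}}

```text
time: 21.8
position: [0.6216, -0.0583, 0.2096]
tool_rot: [-0.501, 0.504, -0.497, 0.499]
ft_force: [-1.1, 0.2, -0.2]
grip_width: 0.0005
```

```bash
cat > push.py <<'E'
from look import *
def F(th,rho=.207,m=0):
    a=CAB[2]-th;u=np.array([np.sin(a),-np.cos(a)]);n=np.array([np.cos(a),np.sin(a)])
    return hinge[:2]+rho*u+(.015+.015*abs(n[0])+.01*abs(n[1])+m)*n
if __name__=="__main__":
    o=get_obs();X=o["position"];print(X,o["ft_force"],o["grip_width"])
    for th in np.arange(.35,1.56,.05):
        p=F(th)-X[:2];print(round(th,2),F(th).round(3),"x",round(-p[1]*1000),"z",round(p[0]*1000))
E
python3 push.py
```

```text
[ 0.6216 -0.0583  0.2096] [-1.1323  0.166  -0.1872] 0.0004532510875904813
0.35 [ 0.621 -0.057] x -1 z -1
0.4 [ 0.611 -0.055] x -3 z -11
0.45 [ 0.601 -0.053] x -6 z -21
0.5 [ 0.591 -0.05 ] x -9 z -31
0.55 [ 0.581 -0.046] x -12 z -41
0.6 [ 0.571 -0.042] x -16 z -50
0.65 [ 0.562 -0.038] x -21 z -60
0.7 [ 0.552 -0.033] x -26 z -69
0.75 [ 0.543 -0.027] x -31 z -78
0.8 [ 0.535 -0.021] x -37 z -87
0.85 [ 0.526 -0.015] x -43 z -96
0.9 [ 0.518 -0.008] x -50 z -104
0.95 [ 0.51  -0.001] x -58 z -112
1.0 [0.502 0.007] x -65 z -119
1.05 [0.495 0.015] x -73 z -126
1.1 [0.489 0.024] x -82 z -133
1.15 [0.482 0.033] x -91 z -139
1.2 [0.476 0.042] x -100 z -145
1.25 [0.471 0.051] x -110 z -150
1.3 [0.466 0.061] x -120 z -155
1.35 [0.462 0.071] x -130 z -160
1.4 [0.458 0.082] x -140 z -163
1.45 [0.455 0.092] x -151 z -167
1.5 [0.452 0.103] x -162 z -169
1.55 [0.45  0.114] x -172 z -171
```

>>> {"method": "drive_tool", "body": {"plan": [[-2,0,-6,0,0,0,0],[-3,0,-11,0,0,0,0],[-4,0,-16,0,0,0,0],[-6,0,-21,0,0,0,0],[-7,0,-26,0,0,0,0],[-9,0,-31,0,0,0,0],[-10,0,-36,0,0,0,0],[-12,0,-41,0,0,0,0],[-14,0,-45,0,0,0,0],[-16,0,-50,0,0,0,0]]}}

```text
time: 22.8
position: [0.575, -0.0432, 0.2135]
tool_rot: [-0.499, 0.5, -0.5, 0.501]
ft_force: [1.1, -0.8, 0.2]
grip_width: 0.0003
```

```bash
python3 push.py | sed -n '1p;6,$p'
```

```text
[ 0.575  -0.0432  0.2135] [ 1.1153 -0.7771  0.2057] 0.00029352259497750796
0.55 [ 0.581 -0.046] x 3 z 6
0.6 [ 0.571 -0.042] x -1 z -4
0.65 [ 0.562 -0.038] x -5 z -13
0.7 [ 0.552 -0.033] x -10 z -23
0.75 [ 0.543 -0.027] x -16 z -32
0.8 [ 0.535 -0.021] x -22 z -41
0.85 [ 0.526 -0.015] x -28 z -49
0.9 [ 0.518 -0.008] x -35 z -57
0.95 [ 0.51  -0.001] x -42 z -65
1.0 [0.502 0.007] x -50 z -73
1.05 [0.495 0.015] x -58 z -80
1.1 [0.489 0.024] x -67 z -86
1.15 [0.482 0.033] x -76 z -93
1.2 [0.476 0.042] x -85 z -99
1.25 [0.471 0.051] x -95 z -104
1.3 [0.466 0.061] x -104 z -109
1.35 [0.462 0.071] x -115 z -113
1.4 [0.458 0.082] x -125 z -117
1.45 [0.455 0.092] x -136 z -120
1.5 [0.452 0.103] x -146 z -123
1.55 [0.45  0.114] x -157 z -125
```

>>> {"method": "drive_tool", "body": {"plan": [[-3,0,-9,0,0,0,0],[-6,0,-15,0,0,0,0],[-10,0,-23,0,0,0,0],[-13,0,-28,0,0,0,0],[-17,0,-34,0,0,0,0],[-22,0,-41,0,0,0,0],[-27,0,-48,0,0,0,0],[-32,0,-54,0,0,0,0],[-38,0,-61,0,0,0,0],[-44,0,-67,0,0,0,0]]}}

```text
time: 23.8
position: [0.5072, 0.0013, 0.2135]
tool_rot: [-0.5, 0.5, -0.5, 0.5]
ft_force: [0.5, -0.1, 0.4]
grip_width: 0.0005
```

```bash
python3 push.py | sed -n '1p;14,$p'; python3 - <<'E'
from h import *
im=camera("scene");cv2.imwrite("pics/s6.png",cv2.resize(im[80:330,140:400],(0,0),fx=2,fy=2))
E
```

```text
[0.5072 0.0013 0.2135] [ 0.4712 -0.0714  0.423 ] 0.0004673488841552757
0.95 [ 0.51  -0.001] x 2 z 3
1.0 [0.502 0.007] x -6 z -5
1.05 [0.495 0.015] x -14 z -12
1.1 [0.489 0.024] x -22 z -19
1.15 [0.482 0.033] x -31 z -25
1.2 [0.476 0.042] x -41 z -31
1.25 [0.471 0.051] x -50 z -36
1.3 [0.466 0.061] x -60 z -41
1.35 [0.462 0.071] x -70 z -45
1.4 [0.458 0.082] x -81 z -49
1.45 [0.455 0.092] x -91 z -52
1.5 [0.452 0.103] x -102 z -55
1.55 [0.45  0.114] x -113 z -57
```

View pics/s6.png

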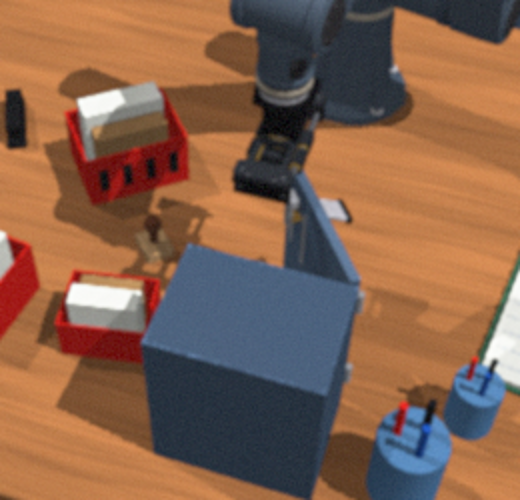

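The door is about 1.0 rad open, with the fingers at its free edge (290,185). I'll continue pushing to about 1.5 rad.

>>> {"method": "drive_tool", "body": {"plan": [[-6,0,-5,0,0,0,0],[-14,0,-12,0,0,0,0],[-22,0,-19,0,0,0,0],[-31,0,-25,0,0,0,0],[-41,0,-31,0,0,0,0],[-50,0,-36,0,0,0,0],[-60,0,-41,0,0,0,0],[-70,0,-45,0,0,0,0],[-81,0,-49,0,0,0,0],[-91,0,-52,0,0,0,0]]}}

```text
time: 24.85
position: [0.4555, 0.0928, 0.2136]
tool_rot: [-0.5, 0.5, -0.5, 0.501]
ft_force: [-0.4, -0.5, 0.6]
grip_width: 0.0003
```

>>> {"method": "drive_tool", "body": {"plan": [[-5,0,-1,0,0,0,0],[-10,0,-3,0,0,0,0],[-14,0,-4,0,0,0,0],[-14,0,-4,0,0,0,0],[-14,0,-4,0,0,0,0]]}}

```text
time: 25.35
position: [0.4519, 0.1058, 0.2136]
tool_rot: [-0.5, 0.501, -0.5, 0.5]
ft_force: [-0.5, 0.7, 0.4]
grip_width: 0.0007
```

>>> {"method": "drive_tool", "body": {"plan": [[10,0,0,0,0,0,0],[30,0,0,0,0,0,0],[60,0,0,0,0,0,0],[60,-40,0,0,0,0,0],[60,-80,0,0,0,0,0],[60,-110,0,0,0,0,0],[60,-110,0,0,0,0,0],[60,-110,0,0,0,0,0]]}}

```text
time: 26.15
position: [0.4518, 0.0449, 0.3238]
tool_rot: [-0.499, 0.5, -0.5, 0.5]
ft_force: [-0.3, -0.2, -0.0]
grip_width: 0.0006
```

```bash
python3 - <<'E'
from look import *
o=get_obs();print(o["time"],o["position"],o["ft_force"])
a=camera("scene");b=camera("side")
for c in("scene","side"):
    for t in("basket","pen_mug","stamp","paddle_pivot"): print(c,t,[(np.round(d["location"]).tolist(),round(d["conf"],2)) for d in mark_of(c,t)][:3])
for th in(1.2,1.35,1.5,1.65): 
    X=hinge+(Z*RR("z",-th)).apply([-.004,-.17,.207]);print(th,proj("scene",X).round(),proj("side",X).round())
cv2.imwrite("pics/s7.png",cv2.resize(np.vstack([a[80:330,140:400],b[90:290,100:360]]),(0,0),fx=1.3,fy=1.3))
E
```

```text
26.15 [0.4518 0.0449 0.3238] [-0.2943 -0.1908 -0.046 ]
scene basket [([204.0, 160.0], 0.93), ([123.0, 230.0], 0.81), ([196.0, 246.0], 0.69)]
scene pen_mug [([341.0, 324.0], 0.79), ([371.0, 291.0], 0.75)]
scene stamp [([214.0, 206.0], 0.84)]
scene paddle_pivot [([329.0, 186.0], 0.88)]
side basket [([266.0, 204.0], 0.95), ([302.0, 174.0], 0.7), ([375.0, 228.0], 0.63)]
side pen_mug [([135.0, 293.0], 0.96), ([128.0, 257.0], 0.95)]
side stamp [([313.0, 226.0], 0.57)]
side paddle_pivot [([229.0, 212.0], 0.67)]
1.2 [310. 180.] [247. 202.]
1.35 [319. 180.] [242. 208.]
1.5 [328. 182.] [236. 213.]
1.65 [337. 184.] [228. 218.]
```

View pics/s7.png

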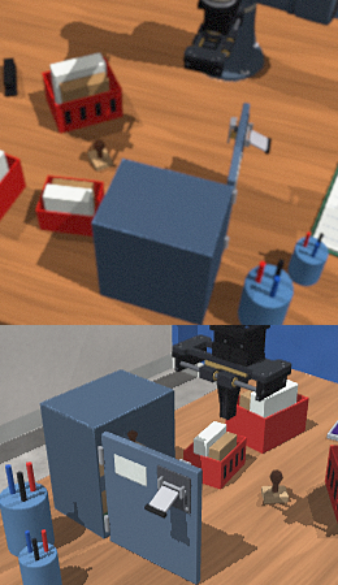

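The door stands about 1.5 rad open: the pivot was detected at scene (329,186), and 1.5 rad predicts (328,182). The gripper is well clear. The basket, mug and stamp detections are within a few pixels of the start.

```bash
python3 - <<'E'
from rig import *
print(get_obs()["joint_velocities"]); print(hand_in())
E
```

```text
[ 0.00074941 -0.00445176 -0.00423628 -0.00040221  0.00187777 -0.00095443]
the job is handed in; nothing more can be done
None
```

The cabinet door is open about 1.5 rad (roughly square to the cabinet), released and clear of the arm. I handed the job in with the clock at about 26 of the 72 s; the hand-in gave no verdict.

**How it went:**
- **Lift:** I gripped the paddle bar and lifted it in small steps through about 0.6 rad of lost motion. When I felt the pawl spring, I lifted about 0.17 rad further; the hard stop is at 0.22.
- **Ease open:** I kept it lifted while the door came off its frame, and held on to about 0.39 rad. The lift force never read above about 9 N at the bar, and the pull on the door stayed at a few newtons.
- **Swing:** I let go, came over the top with the fingers shut, and pushed the free edge from inside to about 1.5 rad, at up to 0.5 rad/s.

**Last checks:**
- **Door angle:** the paddle pivot was detected at scene (329,186), where 1.5 rad predicts (328,182). The side view reads 1.5–1.65 rad.
- **Arm:** the wrist force was about zero and the gripper was clear of everything.
- **Bystanders:** the basket, pen mug and stamp were upright and within about 5 pixels of where they started. I judged that from the network detections, not a separate position measurement.

**Not confirmed:**
- Joint 4 briefly read 4.572 rad during the retreat, right at its stated 4.57 limit. No fault was reported.
- The lift force rose from about 4 to 9 N while I eased the door open. I lowered the tool 0.5 mm, which brought it down only briefly. It stayed under the 17 N limit.

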